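# Stand the washing-up brush handle-down to dry

### The arm

A 6-joint arm with a two-finger parallel gripper is mounted at the origin on a cart in front of the work surface, level with it; the furniture and walls round the work are solid. World frame = base frame: x ahead of the robot, y to its left, z up, the work surface at z = 0. Lengths are in m, angles in rad, forces in N, time in s.
With the tool pointing down it reaches from about 0.275 to 0.775 m from the base axis. Payload 14.6 kg.
Tool frame: the origin (TCP) lies midway between the tips of the shut fingers; the grasp point (between the pads) lies 19 mm behind it; z points along the fingers, y is the line along which they close (so a half turn about z gives the same grasp; the last joint's range is limited). The gripper opens to 85 mm and grips with 20 to 120 N. Pads are 22 mm wide; open, the fingers measure 114 mm over their backs; the gripper's body (76 mm by 85 mm) begins 54 mm behind the grasp point. The pads swing forward as they close: fully open they stand 13 mm farther back than shut.
Start: joints at [1.121, 0.263, -0.048, 1.259, 0, 1.415], TCP at [0.153, 0.502, 0.231] pointing down, gripper open.
Joint ranges: [-2.65, 2.65], [-0.89, 1.7], [-1.18, 1.37], [-2.13, 2.11], [-1.35, 1.29], [-3.14, 3.14]. Speed limits (rad/s): [1.89, 1.89, 2.57, 2.79, 3.14, 3.14].

### API

Orientations are given as a rotation vector (axis times angle).
In Python, from bench import env gives the robot as it stands.
- The arm moves only by the tool carry_out, never from a script. Its argument "series" is a list that holds one entry, the list of rows, each a list of 7 numbers: the finger opening in mm, from 0 to 85.4, then the shift along the tool's x, y, z normalised to -1 to 1, where 1 is 75 cm, then the turn, a rotation vector about the tool's x, y, z normalised to -1 to 1, where 1 is 0.5 rad. In form: [[[gripper, dx, dy, dz, rx, ry, rz], ...]]. A call has 1 to 10 rows; each row shifts and turns the commanded pose from where the row before left it, along the tool's axes as they then stand; what a row does not reach is not made up. A row lasts 1/12 s, in which the tool goes at most 41.7 mm and 7.16 degrees, less where a joint would pass 70% of its speed; a pose out of reach is approached as far as the arm can. A call with a number of a shift or a turn outside -1 to 1 is refused whole. A call with a gripper value outside its range is refused whole. The fingers move at their own pace and stop on an object; the grip force is fixed at half the most. Time passes only in rows, so rows that do not move let the fingers close. It gives the time, the measured TCP pose, the force, the opening and the grip force at its end, in the units of the state.
- env.observe(): the state, without advancing time (a new reading comes with each control period).
- env.read_camera(name): name is "side" or "top"; returns a dict with "color" (480x640x3 uint8, red, green, blue), "z_map" (480x640 float32, m along the optical axis (not along the pixel's ray), 0 where there is no reading), "vfov" (degrees; the focal length in pixels is half the picture's height over the tangent of half this angle, whatever the lens; pixels are square), "cx", "cy" (the principal point, pixels), "xyz" and "orientation" of the camera in the world. Camera axes: x right, y up, looking along -z (the intrinsics and any distortion apply to the point x, -y, -z); pixel columns grow to the right and rows downward; lengths in m; the calibration is good to about 2 mm. A picture is of the moment at which its call begins.
- env.hand_in(): hands the job in; it is judged then, once.
Trained networks look in a picture, given as the dict that the camera call returned (one of the last four; its "shot" number tells which), for a name from the list of things; names that differ only in an ending like _2 or _b are one class to them, and where a whole thing is asked for, a point or a joint stands for the part that bears it (a point fixed in the world has none). Each returns a list of dicts, best first, with "score" (0 to 1); they miss things now and then, are a little off and sometimes report something else, mostly with a low value. They report only what shows in the picture. A call takes as long as a camera call.
- env.masks_of(picture, thing): "mask" (480x640 bool, what is visible of it) and "bbox" ([left, top, right, bottom] in pixels, round what is visible of it).
The state is a dict: "t": time; "joint_positions": joint angles; "joint_vel": joint speeds; "joint_torque": joint torques, N m; "eef_pos": TCP position; "eef_rot": TCP orientation; "ft_force": force on the tool from outside, world axes, zero at the start; "torque": the same for the moment, N m; "grip_width": finger opening in m; "finger_force": force on a finger pad.
Only numpy, scipy, OpenCV 4.12 (cv2) and the standard library are available. Lean on these libraries where they do the work, as an engineer would, in place of code of your own. Each camera call takes 0.05 s, during which the arm holds its last target. There are 200 camera calls.

### The job

The wet washing-up brush was left head-down in the wide compartment of the sink tidy. Pull it out, lay it gently on the worktop to change your grip, and then lower it handle-down into the tidy's small square brush well so that it stands on the well's floor with its head up in the air to dry. Do not drop the brush, and leave the bottles, the glass and the cup where they stand.

Things in the scene. Friction and masses are not known exactly. Their poses are not given: they have to be found in the camera images.
- tidy: white stoneware sink tidy in a 155 x 108 x 6 mm steel drip tray; firm, does not move. Origin: centre of the underside on the worktop. Outer 121 (x) by 76 (y) mm, rim at z = 101, walls 5 mm. Its +x part is the wide compartment; its -x part a closed deck, flush with the rim, with the square brush well. World -y of it the worktop is clear up to x = 0.62. The brush starts leaning over its -y rim.
- brush: wooden brush, 200 mm, 50-80 g; x runs along the handle to the head, bristles to -z. Origin on the centreline, 130 mm from the handle end, near the centre of mass. Flat-sided handle 16 (y) by 12 mm (z): grip it along y. Head disc 48 mm wide, 12 thick; rigid bristles, 40 mm wide, to z = -26. Starts leaning 34 deg, 95 mm of handle past the rim; free once lifted 110 mm.
- well (a point): centre of the brush well's floor; axes as the tidy's. The well is a square hole 36 x 36 mm, floor 22 mm above the worktop and 79 mm below the rim, centred 37.5 mm from the tidy's origin towards its -x. A brush let go in it leans against its edge by up to 0.3 rad.
- wide_compartment (a point): centre of the floor of the wide compartment, 20.5 mm from the tidy's origin towards its +x, z = 10 mm; inside 70 (x) by 66 (y) mm; axes as the tidy's. (Mind the wall cupboard that hangs at the right, about x > 0.6, y < -0.1, from 0.45 m up.)
- handle_end (a point): centre of the end face of the brush's handle (x = -130 mm in the brush's frame); axes as the brush's. When the brush lies bristles-down on the worktop it rests on this end (centreline 6 mm up) and on the rear edge of the bristles (x = +26 mm); at the brush's origin the centreline is then 22 mm up.
- head (a point): centre of the brush's head disc (x = +46 mm in the brush's frame); axes as the brush's.
- washing_up_liquid: bystander: clear bottle of washing-up liquid, 35 x 54 x 160 mm; origin at the centre of its underside, z up.
- the_hand_soap: bystander: pump bottle of hand soap, 51 x 50 x 134 mm; origin under it, z up.
- glass_short: bystander: short drinking glass, 84 mm wide, 89 mm high; origin at the centre of its underside, z up.
- espresso_cup: bystander: small striped cup, 65 x 88 x 50 mm; origin at the centre of its underside, z up.

How it is judged:
By the outcome, as a careful person would: the job done as asked, in the order asked, and still so for the second after the job is handed in, with the robot touching nothing.
It also fails if it takes over 64 s, if anything falls off the work surface, if the arm or the gripper's body presses on something with over 40 N, if the wrist force passes 120 N, or if a joint passes its speed limit or range.

## Working session

There is one attempt and no reset: what is moved stays moved. The work goes in short steps, Python scripts to look and compute and a tool call to move; the robot and the scene stay as the last step left them, time stands still between calls to the robot, and variables do not carry over. Pictures are saved under pics/ and viewed, at most 10 in all, crops included, and the job is handed in when it is done.

Besides the shell and the picture viewer there is one more tool, called after "Call:" as a command line: name --argument value ..., lists and objects as JSON in quotes. carry_out: Moves the arm, as the interface text tells. Its arguments: {"type":"object","properties":{"series":{"type":"array"}},"required":["series"]}

```bash
ls; mkdir -p pics
cat > h.py <<'E'
import numpy as np, cv2
from scipy.spatial.transform import Rotation as R
from bench import env
def Rm(o):
    o=np.array(o,float)
    if o.shape==(3,3): return o
    return (R.from_rotvec(o) if o.size==3 else R.from_quat(o)).as_matrix()
def cloud(p):
    z=p["z_map"]; h,w=z.shape; f=h/2/np.tan(np.radians(p["vfov"])/2)
    u,v=np.meshgrid(np.arange(w),np.arange(h))
    c=np.stack([(u-p["cx"])/f*z,-(v-p["cy"])/f*z,-z],-1)
    P=c@Rm(p["orientation"]).T+np.array(p["xyz"]); P[z==0]=np.nan
    return P
def save(p,n): cv2.imwrite(f"pics/{n}.png",p["color"][:,:,::-1])
E
python3 - <<'E'
from h import *
print(env.observe())
for n in("side","top"):
    p=env.read_camera(n); save(p,n+"0"); np.savez(n+"0.npz",**{k:v for k,v in p.items() if isinstance(v,np.ndarray)})
    print({k:v for k,v in p.items() if k not in("color","z_map")})
    P=cloud(p)
    for t in("tidy","brush","handle_end","head","washing_up_liquid","the_hand_soap","glass_short","espresso_cup"):
        for d in env.masks_of(p,t)[:2]:
            Q=P[d["mask"]]; Q=Q[~np.isnan(Q[:,0])]
            print(n,t,round(d["score"],2),d["bbox"],len(Q),np.round(np.percentile(Q,[2,50,98],axis=0),3).tolist() if len(Q) else "")
E
```

```text
pics
{'t': 0.0, 'joint_positions': array([ 1.12069339e+00,  2.63547450e-01, -4.89539066e-02,  1.25939324e+00,
       -4.97687780e-06,  1.41546762e+00]), 'joint_vel': array([-0.00064525, -0.00194104,  0.00028013, -0.00015507,  0.00167759,
       -0.00020294]), 'joint_torque': array([ 4.05083716e-03, -6.37617874e+01,  3.84564650e+01,  1.33192423e-02,
        1.01036824e-04, -1.63466245e-05]), 'eef_pos': array([0.15242297, 0.50209504, 0.23080615]), 'eef_rot': array([-4.61308245e-01, -3.10721244e+00,  1.64886993e-03]), 'ft_force': array([-0.66356323, -0.60408754,  0.07374794]), 'torque': array([-0.0101298 ,  0.02554088, -0.05185838]), 'finger_force': 0.0, 'grip_width': 0.0853541783859141}
{'vfov': 43.42289787847354, 'cx': 316.32624167045736, 'cy': 240.86823991175257, 'xyz': array([-0.04089418, -0.76841674,  1.11909173]), 'orientation': array([ 0.84495606, -0.26930893, -0.52831722]), 'shot': 1}
side tidy 0.86 [293.0, 275.8, 362.5, 352.4] 2895 [[0.48, -0.001, 0.001], [0.533, 0.037, 0.06], [0.623, 0.109, 0.104]]
side brush 0.49 [329.8, 278.1, 368.9, 302.2] 240 [[0.567, -0.013, 0.058], [0.58
[... 1513 characters left out ...]
 [[0.546, -0.009, 0.011], [0.578, 0.05, 0.095], [0.601, 0.09, 0.188]]
top washing_up_liquid 0.69 [208.9, 333.3, 239.9, 354.9] 546 [[0.465, 0.423, 0.014], [0.478, 0.442, 0.127], [0.498, 0.468, 0.161]]
top the_hand_soap 0.92 [228.2, 282.6, 250.2, 307.2] 443 [[0.543, 0.366, 0.017], [0.56, 0.385, 0.096], [0.579, 0.41, 0.138]]
top the_hand_soap 0.34 [366.3, 197.3, 421.8, 260.7] 693 [[0.547, -0.011, 0.034], [0.579, 0.047, 0.1], [0.603, 0.086, 0.188]]
top glass_short 0.62 [322.6, 163.7, 356.3, 204.3] 1238 [[0.692, 0.069, 0.01], [0.717, 0.105, 0.086], [0.758, 0.137, 0.094]]
top espresso_cup 0.96 [424.3, 146.3, 450.9, 178.9] 701 [[0.681, -0.156, 0.005], [0.701, -0.124, 0.039], [0.734, -0.091, 0.052]]
```

View crops.

Run:
```python
from h import *
a=cv2.imread("pics/side0.png")[235:385,270:470]; b=cv2.imread("pics/top0.png")[140:310,310:480]
a=cv2.resize(a,(400,300),interpolation=2); b=cv2.resize(b,(400,400),interpolation=2)
c=np.zeros((400,800,3),np.uint8); c[:300,:400]=a; c[:,400:]=b; cv2.imwrite("pics/c0.png",c)
out={}
for n in("side","top"):
    p=env.read_camera(n); P=cloud(p)
    d=env.masks_of(p,"tidy")[0]["mask"]; d=cv2.dilate(d.astype(np.uint8),np.ones((15,15)))>0
    Q=P[d]; Q=Q[~np.isnan(Q[:,0])]
    r=Q[(abs(Q[:,2]-.101)<.004)]
    rect=cv2.minAreaRect(r[:,:2].astype(np.float32)*1000); print(n,"rim",len(r),rect,np.median(r[:,2]))
    # handle points above rim
    h=Q[(Q[:,2]>.112)]; h=h[(h[:,0]>.54)&(h[:,0]<.63)]
    m=h.mean(0); U,S,V=np.linalg.svd(h-m); v=V[0]*np.sign(V[0][2])
    t=(h-m)@v; print(n,"handle",len(h),m.round(4),v.round(3),"lean",np.degrees(np.arccos(v[2])),np.percentile(t,[1,99]),"top",(m+v*np.percentile(t,99)).round(4),(S/np.sqrt(len(h))).round(4))
```

```text
side rim 486 ((551.973876953125, 58.74341583251953), (125.272705078125, 79.13898468017578), 20.355632781982422) 0.10101549142376409
side handle 87 [0.5843 0.021  0.1365] [ 0.206 -0.54   0.816] lean 35.312931180487226 [-0.02953082  0.02935537] top [0.5903 0.0051 0.1604] [0.0169 0.0038 0.0026]
top rim 687 ((550.051025390625, 60.0909423828125), (121.1470947265625, 76.57980346679688), 21.322107315063477) 0.10096695308958448
top handle 83 [0.5822 0.0342 0.1247] [ 0.28  -0.443  0.851] lean 31.630513111173926 [-0.01452343  0.01926243] top [0.5876 0.0256 0.1411] [0.0088 0.0049 0.0022]
```

View pics/c0.png

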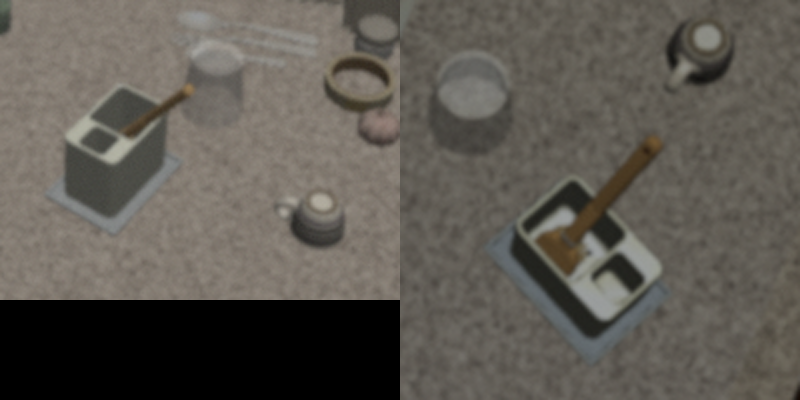

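View pics/side0.png

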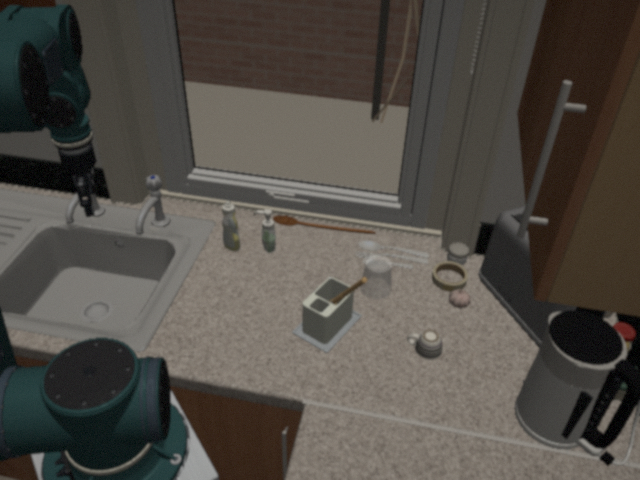

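```bash
cat >> h.py <<'E'
c,s=np.cos(np.radians(21.3)),np.sin(np.radians(21.3))
X=np.array([c,s,0]);Y=np.array([-s,c,0]);Z=np.array([0,0,1.])
O=np.array([.551,.0595,0])
def cur():
    o=env.observe(); T=np.eye(4); T[:3,:3]=Rm(o["eef_rot"]); T[:3,3]=o["eef_pos"]; return T
def mk(p,y,z):
    z=z/np.linalg.norm(z); y=y-z*(y@z); y/=np.linalg.norm(y)
    T=np.eye(4); T[:3,:3]=np.stack([np.cross(y,z),y,z],1); T[:3,3]=p; return T
def plan(A,B,n=None,rv=None):
    """constant-twist rows from A to B; prints row and path"""
    from scipy.linalg import expm
    D=np.linalg.inv(A)@B; w=R.from_matrix(D[:3,:3]).as_rotvec() if rv is None else np.array(rv)
    th=np.linalg.norm(w); K=np.cross(np.eye(3),-w) if 0 else np.array([[0,-w[2],w[1]],[w[2],0,-w[0]],[-w[1],w[0],0]])
    V=np.eye(3) if th<1e-9 else np.eye(3)+(1-np.cos(th))/th**2*K+(th-np.sin(th))/th**3*K@K
    u=np.linalg.solve(V,D[:3,3])
    if n is None: n=int(np.ceil(max(np.linalg.norm(u)/.038,th/.118,1)))
    tw=np.zeros((4,4)); tw[:3,:3]=K/n; tw[:3,3]=u/n; E=expm(tw)
    row=np.r_[E[:3,3]/.75,w/n/.5].round(4); T=A; path=[]
    for i in range(n): T=T@E; path.append(T[:3,3].round(3).tolist())
    print("n",n,"row",row.tolist()," path",path[::max(1,n//5)],path[-1]); return B
def where():
    o=env.observe(); T=cur(); print("t",round(o["t"],2),"pos",T[:3,3].round(4),"z",T[:3,2].round(3),"y",T[:3,1].round(3),"j",o["joint_positions"].round(3),"F",o["ft_force"].round(1),"w",round(o["grip_width"],4),round(o["finger_force"],1))
E
python3 - <<'E'
from h import *
# handle line refinement in tidy frame
for n in("side","top"):
    p=env.read_camera(n); P=cloud(p); d=env.masks_of(p,"brush")[0]["mask"]
    Q=P[d]; Q=Q[~np.isnan(Q[:,0])]; q=Q-O; q=np.stack([q@X,q@Y,q[:,2]],1)
    for lo in(.11,.13,.15,.17,.18):
        m=(q[:,2]>lo)&(q[:,2]<lo+.02); print(n,lo,m.sum(),(np.median(q[m],0)*1000).round(1) if m.sum() else"")
    print("zmax",np.sort(q[:,2])[-5:].round(3))
    # well check
    w=P.reshape(-1,3)-O; w=np.stack([w@X,w@Y,w[:,2]],1); m=(w[:,2]>.015)&(w[:,2]<.09)&(w[:,0]>-.057)&(w[:,0]<-.018)&(abs(w[:,1])<.02)
    print("well",m.sum(),(np.percentile(w[m],[2,50,98],axis=0)*1000).round(1).tolist())
    # worktop extent along x at y=-.15
    f=P.reshape(-1,3)
    for yy in(-.05,-.15,-.25):
        m=(abs(f[:,1]-yy)<.01)&(abs(f[:,2])<.01); print(yy,np.nanmin(f[m][:,0]) if m.any() else None)
phi=np.radians(55); hd=-Y*np.sin(np.radians(34))+Z*np.cos(np.radians(34))
C=O+.021*X-.028*Y+.1044*Z      # centreline at rim
end=C+.095*hd; print("end",end.round(4))
g=end-.065*hd; tz=-Y*np.sin(phi)-Z*np.cos(phi)
G=mk(g+.011*tz,-X,tz); PG=G.copy(); PG[:3,3]-=.10*tz
print("G",G[:3,3].round(4),"PG",PG[:3,3].round(4))
A=cur(); M=mk([.42,.22,.36],np.array([np.cos(np.radians(235)),np.sin(np.radians(235)),0]),-Z)
j6=np.array([0,0,-1.])
a=R.from_matrix((np.linalg.inv(A)@M)[:3,:3]).as_rotvec(); print(a)
# yaw from 73 to 235 the -z tool way
plan(A,M,rv=a if a[2]<0 else a*(1-2*np.pi/np.linalg.norm(a))); plan(M,PG); plan(PG,G)
E
```

```text
side 0.11 33 [ 16.9 -37.5 120.9]
side 0.13 35 [ 17.  -50.1 140.2]
side 0.15 37 [ 16.4 -63.  157.8]
side 0.17 45 [ 16.6 -78.5 181.7]
side 0.18 30 [ 17.9 -81.6 185.8]
zmax [0.191 0.192 0.192 0.192 0.192]
well 152 [[-56.9, -17.8, 16.7], [-55.5, 7.2, 67.3], [-18.1, 19.4, 88.8]]
-0.05 0.09829422160660398
-0.15 0.10858611111430388
-0.25 0.2656601276176057
top 0.11 66 [ 18.2 -32.5 121.3]
top 0.13 69 [ 19.6 -44.7 139.6]
top 0.15 72 [ 18.5 -57.7 158.9]
top 0.17 87 [ 19.2 -73.4 181.9]
top 0.18 56 [ 18.5 -76.6 185.8]
zmax [0.19  0.19  0.191 0.192 0.193]
well 269 [[-52.1, -18.6, 18.9], [-34.8, -14.9, 31.7], [-19.9, 1.5, 88.7]]
-0.05 0.10106165209386422
-0.15 0.04646272506459104
-0.25 0.0853676712740683
end [ 0.6    -0.0085  0.1832]
G [0.5901 0.017  0.123 ] PG [0.5603 0.0933 0.1803]
[-1.06391338e-05 -4.31769550e-05 -2.82553404e+00]
n 24 row [0.0092, -0.0295, -0.0072, -0.0, -0.0, -0.2355]  path [[0.14, 0.483, 0.237], [0.112, 0.395, 0.258], [0.128, 0.305, 0.28], [0.183, 0.231, 0.301], [0.265, 0.19, 0.322], [0.357, 0.192, 0.344]] [0.42, 0.22, 0.36]
n 10 row [0.0136, -0.0059, 0.0334, -0.0564, 0.1862, 0.1084]  path [[0.431, 0.218, 0.335], [0.456, 0.206, 0.288], [0.485, 0.184, 0.247], [0.516, 0.153, 0.213], [0.546, 0.115, 0.189]] [0.56, 0.093, 0.18]
n 3 row [0.0, -0.0, 0.0444, 0.0, 0.0, 0.0]  path [[0.57, 0.068, 0.161], [0.58, 0.042, 0.142], [0.59, 0.017, 0.123]] [0.59, 0.017, 0.123]
```

```bash
cat >> h.py <<'E'
hd=-Y*np.sin(np.radians(34))+Z*np.cos(np.radians(34))
C=O+.0193*X-.028*Y+.1044*Z; END=C+.095*hd; GP=END-.065*hd
phi=np.radians(55); tz=-Y*np.sin(phi)-Z*np.cos(phi)
G=mk(GP+.011*tz,-X,tz); PG=G.copy(); PG[:3,3]-=.10*tz
E
python3 - <<'E'
from h import *
A=cur(); B=mk(A[:3,3]+[0,0,.12],-X,-Z); plan(A,B,20,rv=[0,0,-2.2375])
M=mk([.42,.22,.35],-X,-Z); plan(B,M); plan(M,PG)
E
```

```text
n 20 row [0.0, -0.0, -0.008, 0.0, 0.0, -0.2237]  path [[0.153, 0.502, 0.237], [0.153, 0.502, 0.261], [0.153, 0.502, 0.285], [0.153, 0.502, 0.309], [0.153, 0.502, 0.333]] [0.153, 0.502, 0.351]
n 11 row [0.0437, -0.0178, 0.0002, 0.0, 0.0, 0.0]  path [[0.177, 0.477, 0.351], [0.225, 0.425, 0.351], [0.274, 0.374, 0.351], [0.323, 0.323, 0.35], [0.371, 0.271, 0.35], [0.42, 0.22, 0.35]] [0.42, 0.22, 0.35]
n 9 row [0.0129, -0.0123, 0.0345, -0.0, 0.2133, 0.0]  path [[0.432, 0.214, 0.324], [0.445, 0.206, 0.299], [0.459, 0.196, 0.276], [0.474, 0.183, 0.255], [0.49, 0.168, 0.235], [0.506, 0.151, 0.218], [0.523, 0.133, 0.203], [0.541, 0.113, 0.19], [0.559, 0.093, 0.18]] [0.559, 0.093, 0.18]
```

Call:
carry_out --series '[[[85,0,0,-0.008,0,0,-0.224],[85,0,0,-0.008,0,0,-0.224],[85,0,0,-0.008,0,0,-0.224],[85,0,0,-0.008,0,0,-0.224],[85,0,0,-0.008,0,0,-0.224],[85,0,0,-0.008,0,0,-0.224],[85,0,0,-0.008,0,0,-0.224],[85,0,0,-0.008,0,0,-0.224],[85,0,0,-0.008,0,0,-0.224],[85,0,0,-0.008,0,0,-0.224]]]'

```text
t: 2.13
eef_pos: [0.1525, 0.5023, 0.2916]
eef_rot: [1.268, -2.874, 0.0]
ft_force: [0.3, -0.9, -0.8]
grip_width: 0.0848
finger_force: 0.0
```

Call:
carry_out --series '[[[85,0,0,-0.008,0,0,-0.224],[85,0,0,-0.008,0,0,-0.224],[85,0,0,-0.008,0,0,-0.224],[85,0,0,-0.008,0,0,-0.224],[85,0,0,-0.008,0,0,-0.224],[85,0,0,-0.008,0,0,-0.224],[85,0,0,-0.008,0,0,-0.224],[85,0,0,-0.008,0,0,-0.224],[85,0,0,-0.008,0,0,-0.224],[85,0,0,-0.008,0,0,-0.224]]]'

```text
t: 2.97
eef_pos: [0.1525, 0.5023, 0.3516]
eef_rot: [2.601, -1.762, 0.0]
ft_force: [-0.5, -0.3, 0.6]
grip_width: 0.085
finger_force: 0.0
```

Call:
carry_out --series '[[[85,0.048,-0.0195,0,0,0,0],[85,0.048,-0.0195,0,0,0,0],[85,0.048,-0.0195,0,0,0,0],[85,0.048,-0.0195,0,0,0,0],[85,0.048,-0.0195,0,0,0,0],[85,0.048,-0.0195,0,0,0,0],[85,0.048,-0.0195,0,0,0,0],[85,0.048,-0.0195,0,0,0,0],[85,0.048,-0.0195,0,0,0,0],[85,0.048,-0.0195,0,0,0,0]]]'

```text
t: 3.8
eef_pos: [0.4213, 0.219, 0.3515]
eef_rot: [-2.596, 1.769, -0.0]
ft_force: [0.3, 0.8, 0.2]
grip_width: 0.0848
finger_force: 0.0
```

Run:
```python
from h import *
where(); plan(cur(),PG)
```

```text
t 3.8 pos [0.4213 0.219  0.3515] z [ 0.  0. -1.] y [-0.931 -0.366 -0.   ] j [ 0.308  0.168  0.148  1.55   0.    -1.638] F [0.3 0.8 0.2] w 0.0848 0.0
n 9 row [0.0126, -0.0121, 0.0347, -0.0004, 0.2133, 0.0005]  path [[0.433, 0.214, 0.325], [0.446, 0.206, 0.301], [0.46, 0.195, 0.277], [0.475, 0.183, 0.256], [0.49, 0.168, 0.236], [0.507, 0.151, 0.218], [0.523, 0.133, 0.203], [0.541, 0.113, 0.19], [0.559, 0.093, 0.18]] [0.559, 0.093, 0.18]
```

Call:
carry_out --series '[[[85,0.0126,-0.0121,0.0347,0,0.2133,0],[85,0.0126,-0.0121,0.0347,0,0.2133,0],[85,0.0126,-0.0121,0.0347,0,0.2133,0],[85,0.0126,-0.0121,0.0347,0,0.2133,0],[85,0.0126,-0.0121,0.0347,0,0.2133,0],[85,0.0126,-0.0121,0.0347,0,0.2133,0],[85,0.0126,-0.0121,0.0347,0,0.2133,0],[85,0.0126,-0.0121,0.0347,0,0.2133,0],[85,0.0126,-0.0121,0.0347,0,0.2133,0]]]'

```text
t: 4.55
eef_pos: [0.5582, 0.0942, 0.1794]
eef_rot: [1.982, -1.349, 1.038]
ft_force: [1.6, -0.4, 0.0]
grip_width: 0.0847
finger_force: 0.0
```

Run:
```python
from h import *
where(); plan(cur(),G)
ims=[]
for n,b in(("side",(240,380,240,420)),("top",(150,310,300,480))):
    p=env.read_camera(n); ims.append(cv2.resize(p["color"][b[0]:b[1],b[2]:b[3],::-1],(400,400),interpolation=2))
cv2.imwrite("pics/c1.png",np.hstack(ims))
```

```text
t 4.55 pos [0.5582 0.0942 0.1794] z [ 0.301 -0.765 -0.57 ] y [-0.93  -0.367  0.   ] j [ 0.441  0.46  -0.241  0.963 -0.962 -1.456] F [ 1.6 -0.4  0. ] w 0.0847 0.0
n 3 row [0.0006, 0.0001, 0.0448, -0.002, -0.0033, 0.0015]  path [[0.568, 0.068, 0.161], [0.578, 0.042, 0.142], [0.589, 0.016, 0.123]] [0.589, 0.016, 0.123]
```

View pics/c1.png

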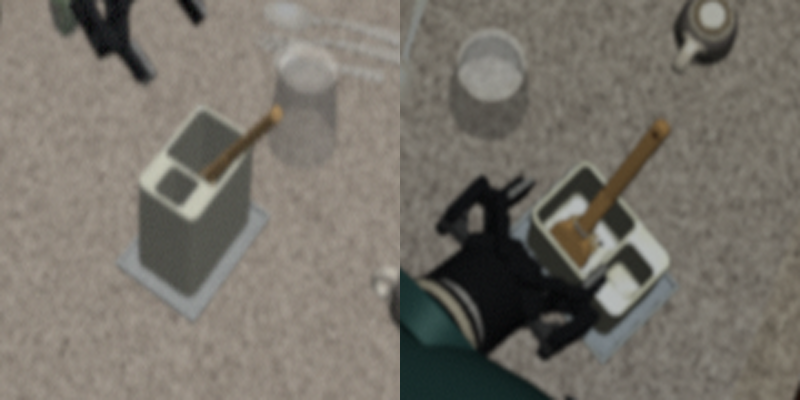

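Call:
carry_out --series '[[[85,0.0003,0,0.0224,-0.001,-0.0015,0.001],[85,0.0003,0,0.0224,-0.001,-0.0015,0.001],[85,0.0003,0,0.0224,-0.001,-0.0015,0.001],[85,0.0003,0,0.0224,-0.001,-0.0015,0.001],[85,0.0003,0,0.0224,-0.001,-0.0015,0.001],[85,0.0003,0,0.0224,-0.001,-0.0015,0.001],[40,0,0,0,0,0,0],[40,0,0,0,0,0,0],[30,0,0,0,0,0,0],[30,0,0,0,0,0,0]]]'

```text
t: 5.48
eef_pos: [0.5883, 0.0178, 0.1239]
eef_rot: [1.986, -1.36, 1.029]
ft_force: [-0.6, -0.5, 0.7]
grip_width: 0.0385
finger_force: 0.0
```

Run:
```python
from h import *
where(); print("err",(cur()[:3,3]-G[:3,3]).round(4))
ims=[]
for n,b in(("side",(240,380,240,420)),("top",(180,280,340,440))):
    p=env.read_camera(n); ims.append(cv2.resize(p["color"][b[0]:b[1],b[2]:b[3],::-1],(400,400),interpolation=2))
cv2.imwrite("pics/c2.png",np.hstack(ims))
```

```text
t 5.48 pos [0.5883 0.0178 0.1239] z [ 0.297 -0.76  -0.578] y [-0.932 -0.363 -0.002] j [ 0.29   0.462 -0.419  0.574 -0.95  -1.711] F [-0.6 -0.5  0.7] w 0.0385 0.0
err [-0.0002  0.0014  0.0009]
```

View pics/c2.png

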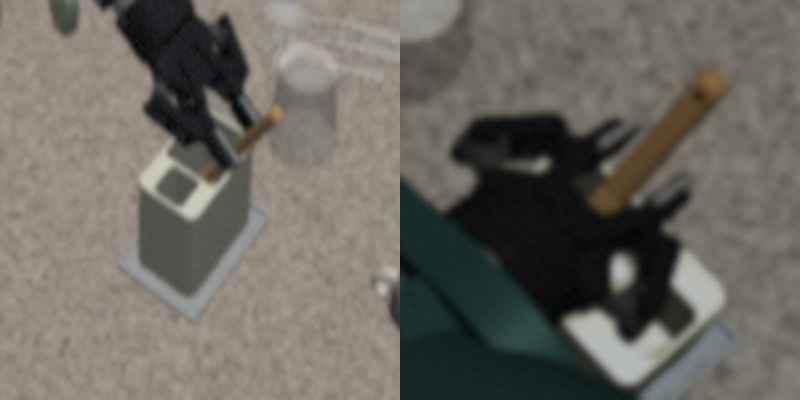

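Call:
carry_out --series '[[[5,0,0,0,0,0,0],[5,0,0,0,0,0,0],[5,0,0,0,0,0,0],[5,0,0,0,0,0,0],[5,0,0,0,0,0,0],[5,0,0,0,0,0,0]]]'

```text
t: 6.08
eef_pos: [0.5881, 0.0171, 0.1231]
eef_rot: [1.986, -1.36, 1.029]
ft_force: [-1.6, 3.4, 3.7]
grip_width: 0.0142
finger_force: 61.9
```

Run:
```python
from h import *
where(); A=cur(); B=A.copy(); B[:3,3]+=-.010*Y+.13*Z; plan(A,B,16)
```

```text
t 6.08 pos [0.5881 0.0171 0.1231] z [ 0.296 -0.761 -0.577] y [-0.932 -0.362 -0.001] j [ 0.289  0.463 -0.421  0.572 -0.95  -1.711] F [-1.6  3.4  3.7] w 0.0142 61.9
n 16 row [0.0093, -0.0, -0.0056, -0.0, -0.0, -0.0]  path [[0.588, 0.017, 0.131], [0.589, 0.015, 0.156], [0.59, 0.013, 0.18], [0.59, 0.011, 0.204], [0.591, 0.01, 0.229], [0.592, 0.008, 0.253]] [0.592, 0.008, 0.253]
```

Call:
carry_out --series '[[[5,0.0093,0,-0.0056,0,0,0],[5,0.0093,0,-0.0056,0,0,0],[5,0.0093,0,-0.0056,0,0,0],[5,0.0093,0,-0.0056,0,0,0],[5,0.0093,0,-0.0056,0,0,0],[5,0.0093,0,-0.0056,0,0,0],[5,0.0093,0,-0.0056,0,0,0],[5,0.0093,0,-0.0056,0,0,0]]]'

```text
t: 6.75
eef_pos: [0.5897, 0.0124, 0.1889]
eef_rot: [1.985, -1.36, 1.028]
ft_force: [0.8, 0.4, -0.5]
grip_width: 0.0144
finger_force: 61.2
```

Run:
```python
from h import *
where()
ims=[]
for n,b in(("side",(220,360,240,420)),("top",(180,280,340,440))):
    p=env.read_camera(n); ims.append(cv2.resize(p["color"][b[0]:b[1],b[2]:b[3],::-1],(400,400),interpolation=2))
cv2.imwrite("pics/c3.png",np.hstack(ims))
```

```text
t 6.75 pos [0.5897 0.0124 0.1889] z [ 0.296 -0.761 -0.577] y [-0.932 -0.362 -0.001] j [ 0.28   0.388 -0.333  0.722 -0.95  -1.726] F [ 0.8  0.4 -0.5] w 0.0144 61.2
```

View pics/c3.png

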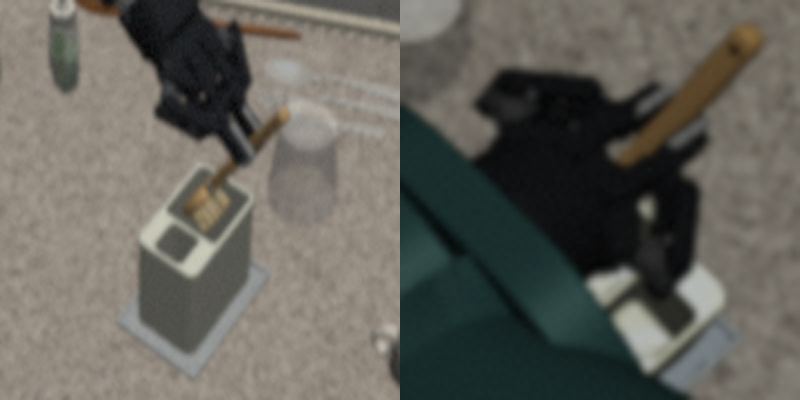

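Call:
carry_out --series '[[[5,0.0093,0,-0.0056,0,0,0],[5,0.0093,0,-0.0056,0,0,0],[5,0.0093,0,-0.0056,0,0,0],[5,0.0093,0,-0.0056,0,0,0],[5,0.0093,0,-0.0056,0,0,0],[5,0.0093,0,-0.0056,0,0,0],[5,0.0093,0,-0.0056,0,0,0],[5,0.0093,0,-0.0056,0,0,0],[5,0.0093,0,-0.0056,0,0,0],[5,0.0093,0,-0.0056,0,0,0]]]'

```text
t: 7.68
eef_pos: [0.5918, 0.0068, 0.27]
eef_rot: [1.985, -1.36, 1.028]
ft_force: [-1.0, 0.3, -0.3]
grip_width: 0.0143
finger_force: 61.2
```

```bash
cat >> h.py <<'E'
def brushT(o,x,zup):
    x=x/np.linalg.norm(x); z=zup-x*(x@zup); z/=np.linalg.norm(z); T=np.eye(4); T[:3,:3]=np.stack([x,np.cross(z,x),z],1); T[:3,3]=o; return T
TG=np.eye(4); TG[:3,:3]=mk([0,0,0],np.array([-.932,-.362,-.001]),np.array([.296,-.761,-.577]))[:3,:3]; TG[:3,3]=[.5881,.0171,.1231]
REL=np.linalg.inv(TG)@brushT(END-.13*hd,-hd,Z)   # brush in tool
def lying(p,th,dz=0):
    a=np.arctan2(.016,.130); return brushT(np.array([p[0],p[1],.022+dz]),np.array([np.cos(th)*np.cos(a),np.sin(th)*np.cos(a),np.sin(a)]),Z)
E
python3 - <<'E'
from h import *
where(); A=cur(); Bp=A@REL
print("REL",REL.round(3).tolist(),"pred end",(Bp@[-.13,0,0,1])[:3].round(4),"origin",Bp[:3,3].round(4),"head end",(Bp@[.07,0,-.026,1])[:3].round(4))
for n in("side","top"):
    p=env.read_camera(n); P=cloud(p)
    for d in env.masks_of(p,"brush")[:1]:
        Q=P[d["mask"]]; Q=Q[~np.isnan(Q[:,0])]; q=(np.c_[Q,np.ones(len(Q))]@np.linalg.inv(Bp).T)[:,:3]*1000
        q=q[(abs(q)<160).all(1)]
        print(n,round(d["score"],2),len(q),np.percentile(q,[1,25,50,75,99],axis=0).round(1).tolist())
        for lo in range(-140,80,20):
            m=(q[:,0]>=lo)&(q[:,0]<lo+20)
            if m.sum()>5: print(lo,m.sum(),np.median(q[m],0).round(1),end=";")
A1=A.copy(); A1[:3,3]+=[-.13,-.10,.03]; plan(A,A1)
H=lying((.44,-.13),-.46,.08)@np.linalg.inv(REL); print("H",H.round(3).tolist())
plan(A1,H)
E
```

```text
t 7.68 pos [0.5918 0.0068 0.27  ] z [ 0.296 -0.761 -0.577] y [-0.932 -0.362 -0.001] j [ 0.269  0.319 -0.198  0.91  -0.948 -1.745] F [-1.   0.3 -0.3] w 0.0143 61.2
REL [[-1.0, 0.002, -0.022, -0.065], [0.002, 1.0, 0.001, -0.0], [0.022, 0.001, -1.0, -0.009], [0.0, 0.0, 0.0, 1.0]] pred end [ 0.6022 -0.0194  0.3301] origin [0.5757 0.0484 0.2223] head end [0.5693 0.0648 0.1498]
side 0.79 403 [[-136.6, -15.1, -25.2], [-92.3, 3.8, -11.3], [14.0, 6.6, -2.8], [28.5, 10.0, 1.6], [47.1, 21.7, 5.9]]
-140 48 [-131.     5.5    0.2];-120 38 [-108.4    5.7    0.7];-100 29 [-92.5   7.1   0.3];-40 28 [-30.8   6.1  -0.1];-20 32 [-10.6   5.5  -0.2];0 53 [14.6  5.3 -2.9];20 145 [ 28.5   9.3 -11.5];40 29 [ 43.3  14.1 -10.2];top 0.9 300 [[-135.7, -6.2, -1.9], [-121.1, -1.0, 4.8], [-100.6, 1.8, 6.1], [-75.1, 5.2, 7.1], [-34.3, 10.0, 9.7]]
-140 79 [-129.4    3.5    5.6];-120 75 [-110.5    3.8    6.5];-100 56 [-90.4   2.9   6.6];-80 37 [-74.3   1.    6.2];-60 43 [-50.   -1.9   5.4];-40 10 [-35.6  -3.5   5.5];n 5 row [0.0137, 0.042, 0.0054, -0.0, 0.0, -0.0]  path [[0.566, -0.013, 0.276], [0.54, -0.033, 0.282], [0.514, -0.053, 0.288], [0.488, -0.073, 0.294], [0.462, -0.093, 0.3]] [0.462, -0.093, 0.3]
H [[-0.886, 0.445, 0.129, 0.384], [0.441, 0.895, -0.063, -0.102], [-0.144, 0.001, -0.99, 0.084], [0.0, 0.0, 0.0, 1.0]]
n 22 row [-0.0006, 0.0107, 0.0125, -0.0885, -0.0454, 0.2059]  path [[0.457, -0.103, 0.294], [0.433, -0.134, 0.265], [0.406, -0.149, 0.226], [0.384, -0.148, 0.182], [0.374, -0.132, 0.136], [0.38, -0.108, 0.094]] [0.384, -0.102, 0.084]
```

Run:
```python
from h import *
from scipy.linalg import expm,logm
A=cur(); A1=A.copy(); A1[:3,3]+=[-.15,-.12,.03]; plan(A,A1)
H=lying((.44,-.13),-.46,.16)@np.linalg.inv(REL)
H0=lying((.44,-.13),-.46,.02)@np.linalg.inv(REL)
plan(A1,H,22); plan(H,H0,8)
L=np.real(logm(np.linalg.inv(A1)@H)); pts=np.array([[x,y,z,1] for x in(-.13,-.06,0,.024,.046,.07) for y in(-.024,.024) for z in(-.026,.006)])
for k in range(0,23,2):
    T=A1@expm(L*k/22); q=(pts@(T@REL).T)[:,:3]; w=q-O; a=np.stack([w@X,w@Y,w[:,2]],1)
    i=(abs(a[:,0])<.09)&(abs(a[:,1])<.065)
    body=T[:3,3]-.073*T[:3,2]
    print(k,"minz",q[:,2].min().round(3),"over tidy minz",q[i,2].min().round(3) if i.any() else None,"tcp",T[:3,3].round(3),"tz",T[:3,2].round(2))
```

```text
n 6 row [0.0129, 0.0407, 0.0066, -0.0, -0.0, 0.0]  path [[0.567, -0.013, 0.274], [0.542, -0.033, 0.279], [0.517, -0.053, 0.284], [0.492, -0.073, 0.289], [0.467, -0.093, 0.294], [0.442, -0.113, 0.299]] [0.442, -0.113, 0.299]
n 22 row [-0.0006, 0.008, 0.0074, -0.0885, -0.0454, 0.2059]  path [[0.438, -0.119, 0.296], [0.418, -0.138, 0.277], [0.398, -0.144, 0.252], [0.383, -0.14, 0.224], [0.376, -0.126, 0.196], [0.381, -0.107, 0.17]] [0.384, -0.102, 0.164]
n 8 row [0.0034, -0.0, 0.0231, -0.0, -0.0, -0.0]  path [[0.384, -0.102, 0.146], [0.384, -0.102, 0.129], [0.384, -0.102, 0.111], [0.384, -0.102, 0.094], [0.384, -0.102, 0.076], [0.384, -0.102, 0.059], [0.384, -0.102, 0.041], [0.384, -0.102, 0.024]] [0.384, -0.102, 0.024]
0 minz 0.179 over tidy minz None tcp [ 0.442 -0.113  0.299] tz [ 0.3  -0.76 -0.58]
2 minz 0.173 over tidy minz None tcp [ 0.433 -0.125  0.292] tz [ 0.21 -0.76 -0.62]
4 minz 0.169 over tidy minz None tcp [ 0.424 -0.134  0.282] tz [ 0.12 -0.73 -0.67]
6 minz 0.166 over tidy minz None tcp [ 0.413 -0.14   0.271] tz [ 0.05 -0.69 -0.72]
8 minz 0.165 over tidy minz None tcp [ 0.403 -0.144  0.259] tz [-0.01 -0.63 -0.77]
10 minz 0.165 over tidy minz None tcp [ 0.394 -0.144  0.246] tz [-0.05 -0.56 -0.83]
12 minz 0.165 over tidy minz None tcp [ 0.386 -0.142  0.231] tz [-0.07 -0.48 -0.88]
14 minz 0.166 over tidy minz None tcp [ 0.38  -0.137  0.217] tz [-0.07 -0.39 -0.92]
16 minz 0.166 over tidy minz None tcp [ 0.377 -0.13   0.203] tz [-0.05 -0.3  -0.95]
18 minz 0.167 over tidy minz None tcp [ 0.376 -0.121  0.189] tz [-0.   -0.21 -0.98]
20 minz 0.153 over tidy minz None tcp [ 0.378 -0.112  0.176] tz [ 0.06 -0.13 -0.99]
22 minz 0.14 over tidy minz None tcp [ 0.384 -0.102  0.164] tz [ 0.13 -0.06 -0.99]
```

Call:
carry_out --series '[[[5,0.0129,0.0407,0.0066,0,0,0],[5,0.0129,0.0407,0.0066,0,0,0],[5,0.0129,0.0407,0.0066,0,0,0],[5,0.0129,0.0407,0.0066,0,0,0],[5,0.0129,0.0407,0.0066,0,0,0],[5,0.0129,0.0407,0.0066,0,0,0]]]'

```text
t: 8.38
eef_pos: [0.4405, -0.1139, 0.2988]
eef_rot: [1.986, -1.358, 1.028]
ft_force: [0.8, -0.8, 0.2]
grip_width: 0.0145
finger_force: 61.2
```

Call:
carry_out --series '[[[5,-0.0006,0.008,0.0074,-0.0885,-0.0454,0.2059],[5,-0.0006,0.008,0.0074,-0.0885,-0.0454,0.2059],[5,-0.0006,0.008,0.0074,-0.0885,-0.0454,0.2059],[5,-0.0006,0.008,0.0074,-0.0885,-0.0454,0.2059],[5,-0.0006,0.008,0.0074,-0.0885,-0.0454,0.2059],[5,-0.0006,0.008,0.0074,-0.0885,-0.0454,0.2059],[5,-0.0006,0.008,0.0074,-0.0885,-0.0454,0.2059],[5,-0.0006,0.008,0.0074,-0.0885,-0.0454,0.2059],[5,-0.0006,0.008,0.0074,-0.0885,-0.0454,0.2059],[5,-0.0006,0.008,0.0074,-0.0885,-0.0454,0.2059]]]'

```text
t: 9.22
eef_pos: [0.3937, -0.1448, 0.2449]
eef_rot: [1.033, -2.575, 0.756]
ft_force: [-0.1, -0.5, -0.7]
grip_width: 0.0144
finger_force: 61.2
```

Run:
```python
from h import *
where(); A=cur(); H=lying((.44,-.13),-.46,.16)@np.linalg.inv(REL); plan(A,H)
```

```text
t 9.22 pos [ 0.3937 -0.1448  0.2449] z [-0.05  -0.557 -0.829] y [-0.701  0.611 -0.368] j [-0.165  0.067 -0.394  1.058 -0.592 -0.944] F [-0.1 -0.5 -0.7] w 0.0144 61.2
n 12 row [-0.0006, 0.008, 0.0073, -0.0881, -0.0454, 0.2051]  path [[0.39, -0.144, 0.238], [0.383, -0.14, 0.224], [0.378, -0.134, 0.209], [0.376, -0.126, 0.195], [0.377, -0.117, 0.182], [0.381, -0.107, 0.17]] [0.384, -0.102, 0.164]
```

Call:
carry_out --series '[[[5,-0.0006,0.008,0.0073,-0.0881,-0.0454,0.2051],[5,-0.0006,0.008,0.0073,-0.0881,-0.0454,0.2051],[5,-0.0006,0.008,0.0073,-0.0881,-0.0454,0.2051],[5,-0.0006,0.008,0.0073,-0.0881,-0.0454,0.2051],[5,-0.0006,0.008,0.0073,-0.0881,-0.0454,0.2051],[5,-0.0006,0.008,0.0073,-0.0881,-0.0454,0.2051],[5,-0.0006,0.008,0.0073,-0.0881,-0.0454,0.2051],[5,-0.0006,0.008,0.0073,-0.0881,-0.0454,0.2051],[5,-0.0006,0.008,0.0073,-0.0881,-0.0454,0.2051],[5,-0.0006,0.008,0.0073,-0.0881,-0.0454,0.2051]]]'

```text
t: 10.05
eef_pos: [0.3782, -0.1124, 0.1757]
eef_rot: [0.401, 3.037, -0.186]
ft_force: [-0.3, 0.2, -1.8]
grip_width: 0.0147
finger_force: 61.2
```

Call:
carry_out --series '[[[5,-0.0006,0.008,0.0073,-0.0881,-0.0454,0.2051],[5,-0.0006,0.008,0.0073,-0.0881,-0.0454,0.2051],[5,0,0,0,0,0,0]]]'

```text
t: 10.3
eef_pos: [0.3826, -0.1023, 0.1634]
eef_rot: [0.687, 2.922, -0.047]
ft_force: [-0.1, -0.8, 0.1]
grip_width: 0.0144
finger_force: 61.1
```

Run:
```python
from h import *
where(); A=cur(); Bp=A@REL; pr=lambda q:(Bp@np.r_[q,1])[:3].round(4)
print("end",pr([-.13,0,0]),"rear bristle",pr([.026,0,-.026]))
ims=[]
for n,b in(("side",(240,400,200,400)),("top",(130,330,360,560))):
    p=env.read_camera(n); P=cloud(p); ims.append(cv2.resize(p["color"][b[0]:b[1],b[2]:b[3],::-1],(400,400),interpolation=2))
    for d in env.masks_of(p,"brush")[:1]:
        Q=P[d["mask"]]; Q=Q[~np.isnan(Q[:,0])]; q=(np.c_[Q,np.ones(len(Q))]@np.linalg.inv(Bp).T)[:,:3]*1000
        q=q[(abs(q)<160).all(1)]
        print(n,round(d["score"],2),len(q),np.percentile(q,[1,50,99],axis=0).round(1).tolist())
        for lo in range(-140,80,20):
            m=(q[:,0]>=lo)&(q[:,0]<lo+20)
            if m.sum()>5: print(lo,m.sum(),np.median(q[m],0).round(1),end=";")
cv2.imwrite("pics/c4.png",np.hstack(ims))
B=lying((.44,-.13),-.46,.004)@np.linalg.inv(REL); plan(A,B,8)
```

```text
t 10.3 pos [ 0.3826 -0.1023  0.1634] z [ 0.128 -0.062 -0.99 ] y [0.445 0.895 0.001] j [-0.469 -0.02  -0.591  0.857  0.002 -0.008] F [-0.1 -0.8  0.1] w 0.0144 61.1
end [ 0.3231 -0.0729  0.1656] rear bristle [ 0.4647 -0.1431  0.1587]
side 0.85 955 [[-128.5, -22.9, -23.7], [9.6, -4.2, 3.9], [61.1, 19.8, 9.4]]
-140 47 [-124.7   -2.6    5.6];-120 82 [-109.8   -1.8    4.5];-100 78 [-91.2  -3.2   4.9];-60 52 [-46.7  -3.6   3.6];-40 86 [-30.   -3.7   3.9];-20 87 [-9.7 -4.9  4.4];0 90 [10.2 -4.2  4.1];20 197 [31.6 -7.2  3.3];40 219 [49.3 -7.5  3.5];60 13 [61.8 -3.4  3.9];top 0.74 1029 [[-132.9, -21.2, -6.1], [11.5, 1.1, 5.3], [60.3, 21.0, 10.8]]
-140 73 [-127.7    0.3    6.1];-120 98 [-110.1    1.     6.1];-100 90 [-90.6   1.9   6.3];-60 8 [-42.6   5.    5.1];-40 93 [-28.7   1.8   5.6];-20 93 [-10.1   0.4   5.2];0 106 [10.3  1.   4.9];20 239 [30.9  1.6  4.9];40 217 [48.4  0.2  4.8];60 11 [61.1 -0.6  4.1];n 8 row [0.0035, 0.0001, 0.0257, 0.0001, -0.0003, -0.0001]  path [[0.383, -0.102, 0.144], [0.383, -0.102, 0.125], [0.383, -0.102, 0.105], [0.383, -0.102, 0.086], [0.383, -0.102, 0.066], [0.384, -0.102, 0.047], [0.384, -0.102, 0.027], [0.384, -0.102, 0.008]] [0.384, -0.102, 0.008]
```

View pics/c4.png

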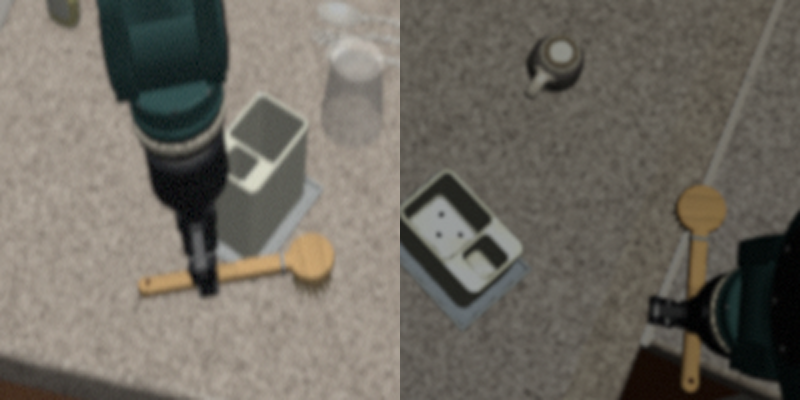

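Run:
```python
from h import *
f=[]
for n in("side","top"):
    P=cloud(env.read_camera(n)).reshape(-1,3); f.append(P[~np.isnan(P[:,0])])
f=np.vstack(f)
for yy in np.arange(.1,-.36,-.05):
    m=(abs(f[:,1]-yy)<.012)&(f[:,2]<.012)
    q=f[m]; h,_=np.histogram(q[abs(q[:,2])<.01,0],np.arange(.1,.7,.025)); l,_=np.histogram(q[q[:,2]<-.02,0],np.arange(.1,.7,.025)); print(round(yy,2),h.tolist(),"low",l.tolist())
```

```text
0.1 [63, 207, 13, 184, 241, 235, 227, 217, 215, 221, 216, 210, 206, 203, 169, 123, 121, 93, 41, 12, 67, 114, 145] low [2, 5, 3, 71, 690, 187, 0, 0, 0, 0, 0, 0, 0, 0, 0, 0, 0, 0, 0, 0, 0, 0, 0]
0.05 [17, 187, 4, 0, 7, 179, 235, 229, 219, 219, 211, 169, 154, 182, 130, 83, 0, 9, 57, 42, 39, 122, 180] low [75, 4, 0, 0, 6, 69, 853, 197, 0, 0, 0, 0, 0, 0, 0, 0, 0, 0, 0, 0, 0, 0, 0]
0.0 [15, 112, 3, 0, 0, 0, 2, 188, 231, 222, 224, 218, 213, 198, 164, 148, 57, 28, 69, 101, 167, 179, 176] low [141, 4, 0, 0, 0, 0, 6, 66, 811, 177, 0, 0, 0, 0, 0, 0, 0, 0, 0, 0, 0, 0, 0]
-0.05 [7, 232, 3, 0, 0, 0, 0, 0, 6, 181, 221, 220, 221, 211, 206, 208, 210, 185, 126, 131, 179, 186, 177] low [205, 9, 0, 0, 0, 0, 0, 0, 5, 69, 509, 98, 0, 0, 0, 0, 0, 0, 0, 0, 0, 0, 0]
-0.1 [276, 276, 3, 0, 0, 0, 0, 0, 0, 0, 5, 212, 222, 219, 219, 212, 207, 207, 204, 198, 198, 192, 188] low [199, 57, 39, 0, 0, 0, 0, 0, 0, 0, 7, 38, 0, 0, 0, 0, 0, 0, 0, 0, 0, 0, 0]
-0.15 [168, 250, 5, 0, 0, 0, 0, 0, 1, 108, 130, 131, 163, 226, 223, 221, 215, 207, 208, 200, 207, 190, 187] low [56, 56, 66, 34, 2, 0, 0, 0, 1, 9, 0, 0, 0, 0, 0, 0, 0, 0, 0, 0, 0, 0, 0]
-0.2 [0, 0, 0, 0, 0, 0, 2, 147, 146, 132, 123, 120, 134, 166, 130, 140, 159, 216, 218, 214, 203, 200, 200] low [34, 546, 122, 47, 46, 33, 4, 32, 0, 0, 0, 0, 0, 0, 0, 0, 0, 0, 0, 0, 0, 0, 0]
-0.25 [0, 0, 0, 0, 0, 0, 17, 108, 138, 140, 130, 138, 126, 136, 236, 189, 192, 219, 215, 215, 208, 204, 206] low [90, 17, 5, 706, 294, 45, 43, 36, 2, 125, 101, 0, 0, 0, 0, 0, 0, 0, 0, 0, 0, 0, 0]
-0.3 [0, 0, 0, 0, 0, 0, 0, 0, 0, 10, 94, 137, 136, 162, 240, 239, 240, 220, 229, 222, 216, 220, 214] low [0, 9, 0, 0, 4, 505, 204, 212, 179, 0, 0, 0, 0, 0, 0, 0, 0, 0, 0, 0, 0, 0, 0]
-0.35 [0, 0, 0, 0, 0, 0, 0, 0, 0, 0, 0, 0, 5, 75, 206, 246, 245, 228, 234, 226, 230, 224, 220] low [7, 0, 0, 0, 0, 0, 3, 3, 0, 0, 0, 0, 0, 0, 0, 0, 0, 0, 0, 0, 0, 0, 0]
```

Run:
```python
from h import *
A=cur(); B=lying((.54,-.13),-.38,.13)@np.linalg.inv(REL); plan(A,B,4); D=lying((.54,-.13),-.38,.005)@np.linalg.inv(REL); plan(B,D,6)
```

```text
n 4 row [-0.0284, 0.0124, 0.0145, -0.0069, -0.0002, -0.0358]  path [[0.408, -0.104, 0.157], [0.433, -0.106, 0.149], [0.457, -0.106, 0.142], [0.482, -0.107, 0.134]] [0.482, -0.107, 0.134]
n 6 row [0.004, -0.0, 0.0275, 0.0, 0.0, 0.0]  path [[0.482, -0.107, 0.113], [0.482, -0.107, 0.092], [0.482, -0.107, 0.071], [0.482, -0.107, 0.051], [0.482, -0.107, 0.03], [0.482, -0.107, 0.009]] [0.482, -0.107, 0.009]
```

Call:
carry_out --series '[[[5,-0.0284,0.0124,0.0145,-0.007,0,-0.0358],[5,-0.0284,0.0124,0.0145,-0.007,0,-0.0358],[5,-0.0284,0.0124,0.0145,-0.007,0,-0.0358],[5,-0.0284,0.0124,0.0145,-0.007,0,-0.0358],[5,0.004,0,0.0275,0,0,0],[5,0.004,0,0.0275,0,0,0],[5,0.004,0,0.0275,0,0,0],[5,0.004,0,0.0275,0,0,0],[5,0.002,0,0.0137,0,0,0],[5,0,0,0,0,0,0]]]'

```text
t: 11.43
eef_pos: [0.4805, -0.1058, 0.0379]
eef_rot: [0.57, 2.949, -0.038]
ft_force: [-1.2, 0.3, -0.7]
grip_width: 0.0143
finger_force: 61.2
```

Run:
```python
from h import *
where(); A=cur(); Bp=A@REL; pr=lambda q:(Bp@np.r_[q,1])[:3].round(4)
print("end",pr([-.13,0,-.006]),"rear bristle",pr([.026,0,-.026]))
for dz in(.003,.0): plan(A,lying((.54,-.13),-.38,dz)@np.linalg.inv(REL),8)
for n in("side",):
    p=env.read_camera(n); P=cloud(p)
    for d in env.masks_of(p,"brush")[:1]:
        Q=P[d["mask"]]; Q=Q[~np.isnan(Q[:,0])]; q=(np.c_[Q,np.ones(len(Q))]@np.linalg.inv(Bp).T)[:,:3]*1000
        for lo in range(-140,80,20):
            m=(q[:,0]>=lo)&(q[:,0]<lo+20)
            if m.sum()>5: print(lo,m.sum(),np.median(q[m],0).round(1),end=";")
```

```text
t 11.43 pos [ 0.4805 -0.1058  0.0379] z [ 0.13  -0.051 -0.99 ] y [0.373 0.928 0.001] j [-0.384  0.276 -0.633  0.522  0.002 -0.001] F [-1.2  0.3 -0.7] w 0.0143 61.2
end [ 0.4196 -0.0816  0.0344] rear bristle [ 0.5656 -0.14    0.033 ]
n 8 row [0.0005, -0.0, 0.0051, 0.0001, -0.001, -0.0002]  path [[0.481, -0.106, 0.034], [0.481, -0.106, 0.03], [0.481, -0.106, 0.026], [0.481, -0.106, 0.022], [0.481, -0.106, 0.019], [0.481, -0.106, 0.015], [0.482, -0.107, 0.011], [0.482, -0.107, 0.007]] [0.482, -0.107, 0.007]
n 8 row [0.0006, -0.0, 0.0056, 0.0001, -0.001, -0.0002]  path [[0.481, -0.106, 0.034], [0.481, -0.106, 0.029], [0.481, -0.106, 0.025], [0.481, -0.106, 0.021], [0.481, -0.106, 0.017], [0.481, -0.106, 0.012], [0.482, -0.107, 0.008], [0.482, -0.107, 0.004]] [0.482, -0.107, 0.004]
-140 47 [-126.7   -1.2    4.5];-120 79 [-109.8   -1.5    4.1];-100 83 [-90.4  -0.8   4.1];-80 15 [-77.6  -2.5   5.8];-60 12 [-41.8  -3.6   3.1];-40 74 [-29.7  -2.    4. ];-20 80 [-9.6 -1.8  3.1];0 77 [ 9.  -2.2  3.2];20 177 [31.4 -6.5  3.2];40 176 [48.8 -5.8  4. ];60 14 [62.2 -3.7  1.7];
```

Call:
carry_out --series '[[[5,0.0005,0,0.0051,0,-0.001,0],[5,0.0005,0,0.0051,0,-0.001,0],[5,0.0005,0,0.0051,0,-0.001,0],[5,0.0005,0,0.0051,0,-0.001,0],[5,0.0005,0,0.0051,0,-0.001,0],[5,0.0005,0,0.0051,0,-0.001,0],[5,0.0005,0,0.0051,0,-0.001,0],[5,0.0003,0,0.003,0,-0.001,0],[5,0,0,0,0,0,0]]]'

```text
t: 12.28
eef_pos: [0.4826, -0.1068, 0.0103]
eef_rot: [0.571, 2.941, -0.039]
ft_force: [0.4, 0.4, -0.7]
grip_width: 0.0144
finger_force: 61.1
```

Call:
carry_out --series '[[[5,0,0,0.0013,0,0,0],[5,0,0,0,0,0,0]]]'

```text
t: 12.45
eef_pos: [0.483, -0.107, 0.0099]
eef_rot: [0.571, 2.941, -0.039]
ft_force: [-0.8, 0.4, -1.1]
grip_width: 0.0146
finger_force: 61.1
```

Call:
carry_out --series '[[[5,0,0,0.0013,0,0,0],[5,0,0,0,0,0,0]]]'

```text
t: 12.62
eef_pos: [0.4832, -0.107, 0.009]
eef_rot: [0.571, 2.94, -0.039]
ft_force: [0.8, -0.3, 0.1]
grip_width: 0.0143
finger_force: 61.1
```

Continue in 1 mm steps until a touch shows.

Call:
carry_out --series '[[[5,0,0,0.0013,0,0,0],[5,0,0,0.0013,0,0,0],[5,0,0,0,0,0,0]]]'

```text
t: 12.87
eef_pos: [0.4834, -0.1071, 0.0069]
eef_rot: [0.571, 2.941, -0.039]
ft_force: [-0.4, -1.2, 0.0]
grip_width: 0.0142
finger_force: 61.2
```

Call:
carry_out --series '[[[5,0,0,0.0013,0,0,0],[5,0,0,0,0,0,0]]]'

```text
t: 13.03
eef_pos: [0.4835, -0.1072, 0.006]
eef_rot: [0.571, 2.941, -0.039]
ft_force: [-1.0, 1.3, 1.7]
grip_width: 0.0142
finger_force: 61.5
```

Call:
carry_out --series '[[[5,0,0,0.0013,0,0,0],[5,0,0,0,0,0,0]]]'

```text
t: 13.2
eef_pos: [0.4836, -0.1072, 0.0057]
eef_rot: [0.571, 2.94, -0.039]
ft_force: [-7.5, 2.8, 19.7]
grip_width: 0.0141
finger_force: 63.9
```

Call:
carry_out --series '[[[5,0,0,-0.0008,0,0,0],[5,0,0,0,0,0,0],[20,0,0,0,0,0,0],[25,0,0,0,0,0,0],[60,0,0,0,0,0,0],[70,0,0,0,0,0,0],[70,0,0,0,0,0,0],[70,-0.004,0,-0.0275,0,0,0],[70,-0.004,0,-0.0275,0,0,0],[70,-0.004,0,-0.0275,0,0,0]]]'

```text
t: 14.03
eef_pos: [0.4829, -0.1071, 0.0688]
eef_rot: [0.571, 2.942, -0.039]
ft_force: [-0.9, 0.4, 0.9]
grip_width: 0.0699
finger_force: 0.0
```

Call:
carry_out --series '[[[70,0.004,0,-0.04,0,0,0],[70,0.004,0,-0.04,0,0,0]]]'

```text
t: 14.2
eef_pos: [0.469, -0.1016, 0.1275]
eef_rot: [0.571, 2.942, -0.039]
ft_force: [-0.1, -0.9, 0.1]
grip_width: 0.0702
finger_force: 0.0
```

```bash
cat >> h.py <<'E'
def seebrush(pic=None,b=None):
    out=[]
    ims=[]
    for n in("side","top"):
        p=env.read_camera(n); P=cloud(p)
        if pic: bb=b[n]; ims.append(cv2.resize(p["color"][bb[0]:bb[1],bb[2]:bb[3],::-1],(400,400),interpolation=2))
        d=env.masks_of(p,"brush")
        if not d: print(n,"none"); continue
        Q=P[d[0]["mask"]]; Q=Q[~np.isnan(Q[:,0])]; out.append((n,d[0]["score"],Q))
    if pic: cv2.imwrite(f"pics/{pic}.png",np.hstack(ims))
    return out
E
python3 - <<'E'
from h import *
where()
for n,s_,Q in seebrush("c5",{"side":(260,420,230,430),"top":(130,330,360,560)}):
    Q=Q[(Q[:,2]>.003)&(Q[:,2]<.06)]
    m=Q[:,:2].mean(0); v=np.linalg.svd(Q[:,:2]-m,full_matrices=False)[2][0]; v*=np.sign(v[0]); t=(Q[:,:2]-m)@v; l=(Q[:,:2]-m)@[-v[1],v[0]]
    print(n,round(s_,2),len(Q),"yaw",np.arctan2(v[1],v[0]).round(3),"ends",(m+v*np.percentile(t,.5)).round(4),(m+v*np.percentile(t,99.5)).round(4),"len",np.ptp(np.percentile(t,[.5,99.5])).round(4))
    for a in np.arange(t.min(),t.max(),.025):
        k=(t>=a)&(t<a+.025); w=np.percentile(l[k],[3,97]); print((m+v*t[k].mean()+np.array([-v[1],v[0]])*w.mean()).round(4),np.ptp(w).round(3),np.median(Q[k,2]).round(4),end="; ")
E
```

```text
t 14.2 pos [ 0.469  -0.1016  0.1275] z [ 0.137 -0.053 -0.989] y [0.374 0.927 0.002] j [-0.385  0.151 -0.509  0.763  0.002 -0.001] F [-0.1 -0.9  0.1] w 0.0702 0.0
side 0.66 872 yaw -0.398 ends [ 0.4204 -0.0824] [ 0.5961 -0.1562] len 0.1906
[ 0.4305 -0.0861] 0.016 0.0135; [ 0.4531 -0.0953] 0.017 0.0165; [ 0.4757 -0.1052] 0.017 0.02; [ 0.4998 -0.1133] 0.016 0.0226; [ 0.5227 -0.1233] 0.016 0.0265; [ 0.5461 -0.1322] 0.016 0.0297; [ 0.5703 -0.142 ] 0.043 0.0337; [ 0.5878 -0.1504] 0.041 0.0357; top 0.64 686 yaw -0.385 ends [ 0.4178 -0.0794] [ 0.5967 -0.1519] len 0.193
[ 0.4272 -0.0842] 0.013 0.0133; [ 0.4499 -0.0918] 0.011 0.0174; [ 0.4723 -0.1012] 0.012 0.0201; Traceback (most recent call last):
  File "<stdin>", line 8, in <module>
    return _quantile_unchecked(
        a, q, axis, out, overwrite_input, method, keepdims, weights)
    return _ureduce(a,
                    func=_quantile_ureduce_func,
    ...<5 lines>...
                    overwrite_input=overwrite_input,
                    method=method)
    r = func(a, **kwargs)
    result = _quantile(arr,
                       quantiles=q,
    ...<2 lines>...
                       out=out,
                       weights=wgt)
    slices_having_nans = np.isnan(arr[-1, ...])
                                  ~~~^^^^^^^^^
IndexError: index -1 is out of bounds for axis 0 with size 0
```

View pics/c5.png

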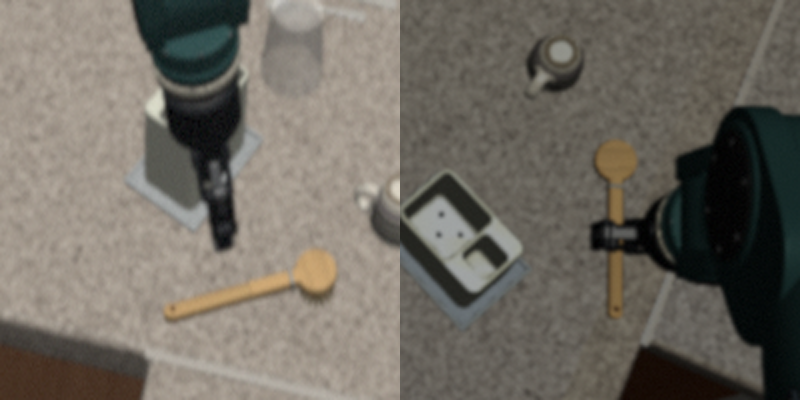

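```bash
cat >> h.py <<'E'
th2=-.385; END2=np.array([.4187,-.0812]); BL=lying(END2+.13*np.cos(np.arctan2(.016,.13))*np.array([np.cos(th2),np.sin(th2)]),th2)
be=np.radians(35); RT=np.eye(4); RT[:3,:3]=np.array([[-np.cos(be),0,-np.sin(be)],[0,1,0],[np.sin(be),0,-np.cos(be)]]); RT[:3,3]=np.array([-.005,0,0])+.013*RT[:3,2]
WELL=O-.0375*X
def up(p,psi,h):  # brush upright, handle end at height h
    return brushT(np.array([p[0],p[1],h+.13]),Z,-np.array([np.cos(psi),np.sin(psi),0]))
E
python3 - <<'E'
from h import *
from scipy.optimize import least_squares
D=[(.1524,.5021,.2308,.2635,-.049,1.2594),(.4213,.219,.3515,.168,.148,1.55),(.3826,-.1023,.1634,-.02,-.591,.857),(.4805,-.1058,.0379,.276,-.633,.522),(.469,-.1016,.1275,.151,-.509,.763)]
def fk(p,q):
    L1,a1,L2,a2,L3,r0,z0=p; a=q[0]+a1; b=q[0]-q[1]+a2; c_=q[0]-q[1]+q[2]
    return np.array([r0+L1*np.sin(a)+L2*np.cos(b)+L3*np.cos(c_), z0+L1*np.cos(a)-L2*np.sin(b)-L3*np.sin(c_)])
f=lambda p:np.concatenate([fk(p,d[3:])-[np.sqrt(d[0]**2+d[1]**2-.081**2),d[2]] for d in D])
best=min((least_squares(f,np.r_[.3+.1*np.random.rand(),np.random.randn()*.3,.3,np.random.randn()*.3,.2,0,.2]) for _ in range(30)),key=lambda r:r.cost)
p=best.x; print("fit",p.round(3),"rms",np.sqrt(2*best.cost/10))
def ik(r,z,pit):
    s=min((least_squares(lambda q:np.r_[fk(p,q)-[r,z],q[0]-q[1]+q[2]-pit],g) for g in([.2,-.5,.8],[-.3,-.8,.3],[.3,-.2,0])),key=lambda s:s.cost); return s.x.round(3),s.cost
G2=BL@RT; PG2=G2.copy(); PG2[:3,3]-=.08*G2[:3,2]; 
print("G2",G2[:3,3].round(4),G2[:3,2].round(3))
U1=up(WELL,-.07,.135)@RT; U0=up(WELL,-.07,.024)@RT
for T in(G2,PG2,U1,U0):
    r=np.sqrt(T[0,3]**2+T[1,3]**2-.081**2); z=T[:3,2]; psi=np.arctan2(T[1,3],T[0,3])-np.arcsin(.081/np.hypot(T[0,3],T[1,3])); pit=np.arctan2(-z[2],z[0]*np.cos(psi)+z[1]*np.sin(psi)); print("r",r.round(3),"j1",psi.round(3),"pit",pit.round(3),ik(r,T[2,3],pit))
A=cur(); plan(A,PG2); plan(PG2,G2,5)
E
```

```text
fit [ 0.579  0.     0.372 -0.143  0.417  0.001  0.152] rms 0.0001295384779303183
G2 [ 0.528  -0.1255  0.0099] [-0.435  0.176 -0.883]
r 0.537 j1 -0.383 pit 2.059 (array([0.782, 0.12 , 1.398]), np.float64(3.7364981897384453e-28))
r 0.574 j1 -0.383 pit 2.059 (array([0.794, 0.354, 1.619]), np.float64(2.0329298553386435e-21))
r 0.522 j1 -0.068 pit 0.611 (array([-0.2  , -1.   , -0.189]), np.float64(1.041681580880613e-28))
r 0.522 j1 -0.068 pit 0.611 (array([ 0.082, -1.268, -0.739]), np.float64(3.1437724854210606e-29))
n 6 row [-0.0237, -0.0, 0.0078, 0.0006, 0.2127, 0.0006]  path [[0.487, -0.109, 0.124], [0.504, -0.116, 0.119], [0.52, -0.122, 0.112], [0.535, -0.128, 0.103], [0.55, -0.134, 0.093], [0.563, -0.14, 0.081]] [0.563, -0.14, 0.081]
n 5 row [-0.0, 0.0, 0.0213, -0.0, -0.0, 0.0]  path [[0.556, -0.137, 0.066], [0.549, -0.134, 0.052], [0.542, -0.131, 0.038], [0.535, -0.128, 0.024], [0.528, -0.126, 0.01]] [0.528, -0.126, 0.01]
```

```bash
cat >> h.py <<'E'
FP=[.579,0,.372,-.143,.417,.001,.152]
def fk(q,p=FP):
    L1,a1,L2,a2,L3,r0,z0=p; a=q[0]+a1; b=q[0]-q[1]+a2; c_=q[0]-q[1]+q[2]
    return np.array([r0+L1*np.sin(a)+L2*np.cos(b)+L3*np.cos(c_), z0+L1*np.cos(a)-L2*np.sin(b)-L3*np.sin(c_)])
def ikT(T):
    from scipy.optimize import least_squares
    rr=np.hypot(*T[:2,3]); r=np.sqrt(rr**2-.081**2); z=T[:3,2]; psi=np.arctan2(T[1,3],T[0,3])-np.arcsin(.081/rr); pit=np.arctan2(-z[2],z[0]*np.cos(psi)+z[1]*np.sin(psi))
    s=min((least_squares(lambda q:np.r_[fk(q)-[r,T[2,3]],q[0]-q[1]+q[2]-pit],g) for g in([.2,-.5,.8],[-.3,-.8,.3],[.3,-.2,0])),key=lambda s:s.cost); return np.r_[psi,s.x].round(3)
def rt(be,xg,lead):
    be=np.radians(be); T=np.eye(4); T[:3,:3]=np.array([[-np.cos(be),0,-np.sin(be)],[0,1,0],[np.sin(be),0,-np.cos(be)]]); T[:3,3]=np.array([xg,0,0])+lead*T[:3,2]; return T
def up(p,psi,h,lean=0):  # handle end at p,h ; head leaning outward by lean deg
    f=np.array([np.cos(psi),np.sin(psi),0]); l=np.radians(lean); x=Z*np.cos(l)+f*np.sin(l); return brushT(np.r_[p[0],p[1],h]+.13*x,x,-f)
E
python3 - <<'E'
from h import *
for be in(40,45,50):
  for xg in(-.005,-.018):
    for lean in(0,8):
      T=rt(be,xg,.011); w=WELL-(.005*np.array([1,0,0]) if lean else 0)
      print(be,xg,lean,"up",ikT(up(w,-.07,.135,lean)@T),"seat",ikT(up(w,-.07,.024,lean)@T),"lie",ikT(BL@T))
E
```

```text
40 -0.005 0 up [-0.068 -0.2   -0.906 -0.008] seat [-0.068  0.02  -1.164 -0.485] lie [-0.383  0.847  0.218  1.518]
40 -0.005 8 up [-0.069 -0.142 -0.744  0.236] seat [-0.069  0.014 -0.987 -0.163] lie [-0.383  0.847  0.218  1.518]
40 -0.018 0 up [-0.068 -0.182 -0.936 -0.056] seat [-0.068  0.059 -1.193 -0.554] lie [-0.383  0.827  0.169  1.488]
40 -0.018 8 up [-0.069 -0.133 -0.776  0.195] seat [-0.069  0.037 -1.017 -0.216] lie [-0.383  0.827  0.169  1.488]
45 -0.005 0 up [-0.068 -0.182 -0.813  0.155] seat [-0.068 -0.005 -1.064 -0.273] lie [-0.383  0.913  0.311  1.632]
45 -0.005 8 up [-0.069 -0.111 -0.653  0.383] seat [-0.069  0.02  -0.893  0.012] lie [-0.383  0.913  0.311  1.632]
45 -0.018 0 up [-0.068 -0.168 -0.843  0.11 ] seat [-0.068  0.025 -1.092 -0.332] lie [-0.383  0.892  0.258  1.599]
45 -0.018 8 up [-0.069 -0.104 -0.685  0.344] seat [-0.069  0.039 -0.922 -0.036] lie [-0.383  0.892  0.258  1.599]
50 -0.005 0 up [-0.068 -0.155 -0.722  0.306] seat [-0.068 -0.009 -0.968 -0.086] lie [-0.383  0.98   0.404  1.745]
50 -0.005 8 up [-0.069 -0.073 -0.562  0.523] seat [-0.069  0.039 -0.8    0.173] lie [-0.383  0.98   0.404  1.745]
50 -0.018 0 up [-0.068 -0.143 -0.752  0.264] seat [-0.068  0.016 -0.995 -0.139] lie [-0.383  0.958  0.347  1.709]
50 -0.018 8 up [-0.069 -0.067 -0.594  0.485] seat [-0.069  0.054 -0.829  0.129] lie [-0.383  0.958  0.347  1.709]
```

```bash
cat >> h.py <<'E'
R2=rt(42,-.012,.011); G2=BL@R2; PG2=G2.copy(); PG2[:3,3]-=.08*G2[:3,2]
E
python3 - <<'E'
from h import *
print(ikT(PG2),ikT(G2)); A=cur(); plan(A,PG2); plan(PG2,G2,5)
E
```

```text
[-0.383  0.899  0.503  1.785] [-0.383  0.862  0.228  1.547]
n 7 row [-0.0212, -0.0, 0.0061, 0.0005, 0.2172, 0.0006]  path [[0.485, -0.108, 0.125], [0.5, -0.114, 0.121], [0.514, -0.12, 0.115], [0.528, -0.126, 0.108], [0.541, -0.131, 0.099], [0.553, -0.136, 0.089], [0.564, -0.14, 0.077]] [0.564, -0.14, 0.077]
n 5 row [-0.0, -0.0, 0.0213, -0.0, 0.0, 0.0]  path [[0.555, -0.137, 0.064], [0.547, -0.133, 0.051], [0.538, -0.13, 0.038], [0.53, -0.126, 0.025], [0.521, -0.123, 0.012]] [0.521, -0.123, 0.012]
```

```bash
cat > k.py <<'E'
from h import *
from scipy.optimize import least_squares
def full(q,La):
    j1,j2,j3,j4,j5,j6=q; c_=j2-j3+j4; f=np.array([np.cos(j1),np.sin(j1),0]); l=np.array([-np.sin(j1),np.cos(j1),0])
    wr=(FP[5]+.579*np.sin(j2)+.372*np.cos(j2-j3-.143))*f+.081*l+(.152+.579*np.cos(j2)-.372*np.sin(j2-j3-.143))*Z
    d=np.cos(c_)*f-np.sin(c_)*Z; e=np.sin(c_)*f+np.cos(c_)*Z   # e: perpendicular in plane (j5 axis ~ e)
    z=np.cos(j5)*d+np.sin(j5)*l; y0=np.cos(j5)*l-np.sin(j5)*d
    x0=np.cross(y0,z); x=np.cos(j6)*x0+np.sin(j6)*y0; y=np.cos(j6)*y0-np.sin(j6)*x0
    T=np.eye(4); T[:3,:3]=np.stack([x,y,z],1); T[:3,3]=wr+La*d+(.417-La)*z; return T,wr
D=[((.5582,.0942,.1794),[.441,.46,-.241,.963,-.962,-1.456]),((.5881,.0171,.1231),[.289,.463,-.421,.572,-.95,-1.711]),((.3937,-.1448,.2449),[-.165,.067,-.394,1.058,-.592,-.944])]
s_=least_squares(lambda a:np.concatenate([full(q,a[0])[0][:3,3]-p for p,q in D]),[.1]); LA=s_.x[0]
LIM=np.array([[-2.65,2.65],[-.89,1.7],[-1.18,1.37],[-2.13,2.11],[-1.35,1.29],[-3.14,3.14]])
def ik(T,g,La=None):
    La=LA if La is None else La
    s=least_squares(lambda q:np.r_[3*(full(q,La)[0][:3,3]-T[:3,3]),R.from_matrix(full(q,La)[0][:3,:3].T@T[:3,:3]).as_rotvec()],np.clip(g,LIM[:,0]+.01,LIM[:,1]-.01),bounds=(LIM[:,0],LIM[:,1]))
    return s.x,np.sqrt(2*s.cost)
E
python3 - <<'E'
from k import *
print("La",LA,"rms",np.sqrt(2*s_.cost/9))
T,_=full(D[1][1],LA); print(T[:3,1].round(3),T[:3,2].round(3))
for be in(5,20):
  for lean in(0,8):
    for al in np.radians(np.arange(-180,180,30)):
      f=np.array([np.cos(al),np.sin(al),0])
      best=None
      for h in(.024,.135):
        T=up(WELL-.003*f*(lean>0),al,h,lean)@rt(be,-.015,.011)
        r=min((ik(T,g) for g in([0,.3,-.5,.8,np.sign(al)*.9,-.9],[.3,.3,-.5,1,np.sign(al)*1.1,1.5],[-.3,.1,-.9,.3,0,0])),key=lambda r:r[1])
        if r[1]<1e-3: 
            q=r[0]; print(be,lean,np.degrees(al).round(),h,q.round(2),"margin",np.minimum(q-LIM[:,0],LIM[:,1]-q).min().round(2))
E
```

```text
La 0.13192422905068335 rms 0.0005313582130658481
[-0.932 -0.362 -0.   ] [ 0.296 -0.761 -0.578]
5 0 -90.0 0.024 [ 0.42  0.99 -0.    1.94 -1.14  2.95] margin 0.17
5 0 90.0 0.024 [-0.56  0.95 -0.14  1.88  1.01 -3.  ] margin 0.14
5 0 90.0 0.135 [-0.56  0.81 -0.1   2.07  1.01 -3.  ] margin 0.04
5 8 -90.0 0.024 [ 0.39  0.86 -0.06  1.67 -1.12  2.64] margin 0.23
5 8 -90.0 0.135 [ 0.39  0.74  0.03  1.88 -1.12  2.64] margin 0.23
5 8 -60.0 0.024 [ 0.43  0.48 -0.84 -0.14 -1.32  1.16] margin 0.03
5 8 -60.0 0.135 [ 0.43  0.28 -0.69  0.2  -1.32  1.16] margin 0.03
5 8 90.0 0.024 [-0.53  0.84 -0.18  1.7   1.   -2.77] margin 0.29
5 8 90.0 0.135 [-0.53  0.71 -0.1   1.91  1.   -2.77] margin 0.2
5 8 120.0 0.024 [-0.39  1.01  0.22  2.07  0.64 -2.97] margin 0.04
20 0 -120.0 0.024 [ 0.28  0.99  0.35  2.03 -0.71  2.82] margin 0.08
20 0 -90.0 0.024 [ 0.4   0.78 -0.08  1.53 -1.05  2.46] margin 0.3
20 0 -90.0 0.135 [ 0.4   0.67  0.04  1.76 -1.05  2.46] margin 0.3
20 0 -60.0 0.024 [ 0.43  0.43 -0.74  0.16 -1.21  1.31] margin 0.14
20 0 -60.0 0.135 [ 0.43  0.26 -0.59  0.49 -1.21  1.31] margin 0.14
20 0 -30.0 0.135
[... 812 characters left out ...]
21 -0.54  0.54 -1.06  1.26] margin 0.29
20 8 -30.0 0.135 [ 0.24 -0.02 -0.99 -0.34 -0.66  0.42] margin 0.19
20 8 0.0 0.135 [-0.12 -0.13 -1.15 -0.53  0.11 -0.06] margin 0.03
20 8 30.0 0.135 [-0.46 -0.08 -1.   -0.15  0.83 -0.62] margin 0.18
20 8 60.0 0.024 [-0.55  0.36 -0.71  0.56  1.08 -1.63] margin 0.21
20 8 60.0 0.135 [-0.55  0.21 -0.53  0.89  1.08 -1.63] margin 0.21
20 8 90.0 0.024 [-0.49  0.65 -0.22  1.42  0.89 -2.42] margin 0.4
20 8 90.0 0.135 [-0.49  0.54 -0.08  1.67  0.89 -2.42] margin 0.4
20 8 120.0 0.024 [-0.36  0.85  0.16  1.85  0.59 -2.78] margin 0.26
20 8 120.0 0.135 [-0.36  0.76  0.29  2.07  0.59 -2.78] margin 0.04
20 8 150.0 0.024 [-0.21  0.99  0.46  2.1   0.28 -2.99] margin 0.01
```

Run:
```python
from k import *
for n in("side","top"):
    P=cloud(env.read_camera(n)).reshape(-1,3); P=P[~np.isnan(P[:,0])]; m=(P[:,2]>.4)&(P[:,0]>.45)&(P[:,1]<.3); q=P[m]
    if len(q): print(n,len(q),np.percentile(q,[0,1,50,99],axis=0).round(3).tolist()); 
    for yy in(-.05,-.15,-.25,-.35,-.45):
        k=abs(q[:,1]-yy)<.03
        if k.sum(): print(yy,k.sum(),q[k].min(0).round(3))
for be in(10,14):
  for lean in(5,8):
    for al in np.radians([60,70,80,90,-60]):
      f=np.array([np.cos(al),np.sin(al),0])
      for h in(.024,.135):
        T=up(WELL-.045*np.tan(np.radians(lean))*f,al,h,lean)@rt(be,-.022,.011)
        r=min((ik(T,g) for g in([0,.3,-.5,.8,np.sign(al)*.9,-.9],[-.5,.5,-.5,1,np.sign(al)*1.1,-1.8])),key=lambda r:r[1])
        if r[1]<1e-3: q=r[0]; print(be,lean,np.degrees(al).round(),h,q.round(2),"margin",np.minimum(q-LIM[:,0],LIM[:,1]-q).min().round(2),"wr",full(q,LA)[1].round(2))
  T=BL@rt(be,-.022,.011); q,e=ik(T,[-.38,.4,-.5,.8,0,0]); print("lie",be,q.round(2),e.round(4),T[:3,3].round(3),"wr",full(q,LA)[1].round(3))
```

```text
side 48503 [[0.45, -0.513, 0.4], [0.614, -0.492, 0.411], [0.695, -0.328, 0.621], [1.073, 0.266, 0.88]]
-0.05 1237 [ 0.45  -0.08   0.455]
-0.15 1774 [ 0.45 -0.18  0.4 ]
-0.25 1409 [ 0.737 -0.28   0.457]
-0.35 6156 [ 0.634 -0.38   0.453]
-0.45 10151 [ 0.625 -0.48   0.452]
top 5686 [[0.45, -0.363, 0.4], [0.451, -0.354, 0.403], [0.711, -0.078, 0.478], [0.976, 0.297, 0.597]]
-0.05 1180 [ 0.45 -0.08  0.4 ]
-0.15 1 [ 0.45  -0.132  0.549]
-0.25 589 [ 0.732 -0.28   0.454]
-0.35 1064 [ 0.651 -0.363  0.452]
10 5 60.0 0.024 [-0.62  0.52 -0.7   0.71  1.29 -1.94] margin 0.0 wr [ 0.42 -0.21  0.33]
10 5 60.0 0.135 [-0.62  0.35 -0.57  1.02  1.29 -1.94] margin 0.0 wr [ 0.42 -0.21  0.44]
10 5 70.0 0.024 [-0.61  0.65 -0.49  1.19  1.21 -2.36] margin 0.08 wr [ 0.5  -0.25  0.3 ]
10 5 70.0 0.135 [-0.61  0.5  -0.38  1.45  1.21 -2.36] margin 0.08 wr [ 0.5  -0.25  0.41]
10 5 80.0 0.024 [-0.58  0.75 -0.32  1.47  1.1  -2.59] margin 0.19 wr [ 0.56 -0.27  0.28]
10 5 80.0 0.135 [-0.58  0.61 -0.23  1.7   1.1  -2.59] margin 0.19 wr [ 0.56 -0.27  0.39]
10 5 90.0 0.024 [-0.54  0.82 -0.18  1.66  0.98 -2.73] margin 0.31 
[... 2438 characters left out ...]
[-0.58  0.41 -0.38  1.29  1.13 -2.13] margin 0.16 wr [ 0.49 -0.22  0.46]
14 8 80.0 0.024 [-0.55  0.65 -0.35  1.31  1.04 -2.38] margin 0.25 wr [ 0.55 -0.24  0.33]
14 8 80.0 0.135 [-0.55  0.52 -0.23  1.56  1.04 -2.38] margin 0.25 wr [ 0.55 -0.24  0.44]
14 8 90.0 0.024 [-0.52  0.73 -0.2   1.52  0.94 -2.56] margin 0.35 wr [ 0.6  -0.25  0.32]
14 8 90.0 0.135 [-0.52  0.61 -0.09  1.75  0.94 -2.56] margin 0.35 wr [ 0.6  -0.25  0.43]
14 8 -60.0 0.024 [ 0.41  0.42 -0.76  0.12 -1.17  1.27] margin 0.18 wr [0.36 0.24 0.36]
14 8 -60.0 0.135 [ 0.41  0.25 -0.6   0.44 -1.17  1.27] margin 0.18 wr [0.36 0.24 0.47]
lie 14 [-0.38  0.51 -0.31  0.87  0.    0.  ] 0.0 [ 0.517 -0.121  0.008] wr [ 0.564 -0.14   0.422]
```

```bash
cat >> k.py <<'E'
BE,XG,LEAN,AL=20,-.02,6,np.radians(75)
R2=rt(BE,XG,.011); G2=BL@R2; PG2=G2.copy(); PG2[:3,3]-=.08*G2[:3,2]
fA=np.array([np.cos(AL),np.sin(AL),0]); WE=WELL-.045*np.tan(np.radians(LEAN))*fA
def U(h,off=(0,0,0)): return up(WE+np.array(off),AL,h,LEAN)@R2
PT=np.array([[x,y,z,1] for x in(-.13,-.06,0,.024,.046,.07) for y in(-.02,.02) for z in(-.026,.006) if x>.02 or abs(z)<.01])
def check(A,B,n,g,rel,rv=None):
    from scipy.linalg import expm
    D=np.linalg.inv(A)@B; w=R.from_matrix(D[:3,:3]).as_rotvec() if rv is None else rv
    th=np.linalg.norm(w);K=np.array([[0,-w[2],w[1]],[w[2],0,-w[0]],[-w[1],w[0],0]])
    V=np.eye(3) if th<1e-9 else np.eye(3)+(1-np.cos(th))/th**2*K+(th-np.sin(th))/th**3*K@K
    tw=np.zeros((4,4)); tw[:3,:3]=K; tw[:3,3]=np.linalg.solve(V,D[:3,3])
    for k in range(0,n+1,2):
        T=A@expm(tw*k/n); g,e=ik(T,g); q=(PT@(T@rel).T)[:,:3]; w_=q-O; a=np.stack([w_@X,w_@Y],1); i=(abs(a[:,0])<.085)&(abs(a[:,1])<.06)
        print(k,g.round(2),"e",e.round(4),"mg",np.minimum(g-LIM[:,0],LIM[:,1]-g).min().round(2),"wr",full(g,LA)[1].round(2),"minz",q[:,2].min().round(3),"tidy",q[i,2].min().round(3) if i.any() else "-","tcp",T[:3,3].round(3))
    return g
E
python3 - <<'E'
from k import *
A=cur(); plan(A,PG2); plan(PG2,G2,5)
rel=np.linalg.inv(R2); g=env.observe()["joint_positions"]
check(A,PG2,4,g,rel); g,_=ik(G2,g); print("G2",g.round(2))
L=G2.copy(); L[2,3]+=.15; g,_=ik(L,g)
print("-- direct"); check(L,U(.15),20,g,rel); plan(L,U(.15))
E
```

```text
n 4 row [-0.0234, -0.0, 0.0132, 0.001, 0.1867, 0.0007]  path [[0.487, -0.109, 0.119], [0.503, -0.116, 0.11], [0.519, -0.122, 0.099], [0.534, -0.128, 0.087]] [0.534, -0.128, 0.087]
n 5 row [-0.0, 0.0, 0.0213, -0.0, -0.0, 0.0]  path [[0.531, -0.127, 0.071], [0.528, -0.125, 0.056], [0.524, -0.124, 0.04], [0.521, -0.123, 0.024], [0.518, -0.121, 0.009]] [0.518, -0.121, 0.009]
0 [-0.38  0.15 -0.51  0.76  0.   -0.  ] e 0.0 mg 0.67 wr [ 0.41 -0.08  0.54] minz 0.09 tidy - tcp [ 0.469 -0.102  0.126]
2 [-0.38  0.34 -0.28  0.99  0.    0.  ] e 0.0 mg 0.9 wr [ 0.52 -0.12  0.53] minz 0.093 tidy - tcp [ 0.503 -0.116  0.11 ]
4 [-0.38  0.54 -0.03  1.22  0.    0.  ] e 0.0 mg 0.89 wr [ 0.62 -0.16  0.49] minz 0.077 tidy - tcp [ 0.534 -0.128  0.087]
G2 [-0.38  0.58 -0.19  1.02  0.    0.  ]
-- direct
0 [-0.38  0.47  0.04  1.37  0.    0.  ] e 0.0 mg 0.74 wr [ 0.6  -0.16  0.57] minz 0.149 tidy - tcp [ 0.518 -0.121  0.159]
2 [-0.39  0.42 -0.03  1.26  0.08 -0.16] e 0.0 mg 0.85 wr [ 0.58 -0.15  0.57] minz 0.149 tidy - tcp [ 0.535 -0.104  0.159]
4 [-0.39  0.37 -0.09  1.16  0.18 -0.32] e 0.0 mg 0.95 wr [ 0.55 -0.
[... 573 characters left out ...]
    0.78 -1.23] e 0.0 mg 0.51 wr [ 0.47 -0.16  0.55] minz 0.127 tidy 0.137 tcp [0.564 0.019 0.216]
16 [-0.51  0.3  -0.31  1.09  0.9  -1.49] e 0.0 mg 0.39 wr [ 0.48 -0.18  0.54] minz 0.133 tidy 0.133 tcp [0.553 0.036 0.23 ]
18 [-0.54  0.34 -0.3   1.23  0.98 -1.8 ] e 0.0 mg 0.31 wr [ 0.49 -0.2   0.52] minz 0.141 tidy 0.141 tcp [0.539 0.051 0.243]
20 [-0.55  0.41 -0.27  1.42  1.04 -2.17] e 0.0 mg 0.25 wr [ 0.51 -0.22  0.49] minz 0.151 tidy 0.151 tcp [0.52  0.062 0.255]
n 18 row [-0.0079, 0.0163, -0.0013, -0.086, -0.1099, -0.1803]  path [[0.528, -0.112, 0.158], [0.553, -0.081, 0.164], [0.568, -0.045, 0.177], [0.572, -0.01, 0.196], [0.562, 0.023, 0.219], [0.54, 0.049, 0.241]] [0.52, 0.062, 0.255]
```

Call:
carry_out --series '[[[70,-0.0234,0,0.0132,0.001,0.1867,0.0007],[70,-0.0234,0,0.0132,0.001,0.1867,0.0007],[70,-0.0234,0,0.0132,0.001,0.1867,0.0007],[70,-0.0234,0,0.0132,0.001,0.1867,0.0007],[50,0,0,0.016,0,0,0],[50,0,0,0.016,0,0,0],[50,0,0,0.016,0,0,0],[40,0,0,0.016,0,0,0],[40,0,0,0.016,0,0,0],[40,0,0,0,0,0,0]]]'

```text
t: 15.33
eef_pos: [0.5203, -0.1222, 0.0263]
eef_rot: [-0.557, -2.861, -0.065]
ft_force: [-0.2, -0.3, 0.1]
grip_width: 0.04
finger_force: 0.0
```

Run:
```python
from k import *
where(); plan(cur(),G2,4)
for n,s_,Q in seebrush("c6",{"side":(260,420,230,430),"top":(130,330,360,560)}):
    q=(np.c_[Q,np.ones(len(Q))]@np.linalg.inv(BL).T)[:,:3]*1000; q=q[(abs(q[:,1])<30)&(q[:,2]>-20)]
    print(n,end=" ")
    for lo in range(-140,80,20):
        m=(q[:,0]>=lo)&(q[:,0]<lo+20)
        if m.sum()>5: print(lo,m.sum(),np.median(q[m],0).round(1),end=";")
```

```text
t 15.33 pos [ 0.5203 -0.1222  0.0263] z [-0.212  0.086 -0.974] y [0.375 0.927 0.   ] j [-3.830e-01  5.740e-01 -1.540e-01  1.073e+00  0.000e+00  1.000e-03] F [-0.2 -0.3  0.1] w 0.04 0.0
n 4 row [-0.0004, -0.0, 0.0059, 0.0, -0.002, 0.0001]  path [[0.52, -0.122, 0.022], [0.519, -0.122, 0.018], [0.518, -0.122, 0.013], [0.518, -0.121, 0.009]] [0.518, -0.121, 0.009]
top none
side -140 25 [-124.2   -3.     7.8];-120 66 [-110.1   -2.3    5.8];-100 74 [-90.2  -1.6   5.4];-80 64 [-70.6  -3.    6.2];-60 68 [-50.2  -2.4   6.3];-40 64 [-31.1  -1.4   6.3];20 50 [ 34.5 -14.8   4.3];40 157 [50.5 -8.5  7. ];60 33 [62.9 -1.   7.2];
```

View pics/c6.png

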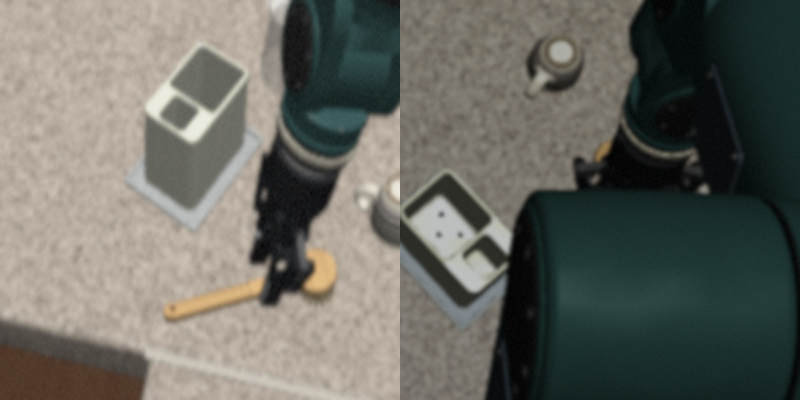

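Call:
carry_out --series '[[[40,-0.0004,0,0.0059,0,-0.002,0],[40,-0.0004,0,0.0059,0,-0.002,0],[40,-0.0004,0,0.0059,0,-0.002,0],[40,-0.0004,0,0.0055,0,-0.002,0],[40,0,0,0,0,0,0],[5,0,0,0,0,0,0],[5,0,0,0,0,0,0],[5,0,0,0,0,0,0],[5,0,0,0,0,0,0],[5,0,0,0,0,0,0]]]'

```text
t: 16.37
eef_pos: [0.5198, -0.122, 0.0123]
eef_rot: [-0.559, -2.87, -0.062]
ft_force: [-0.8, -0.0, 3.9]
grip_width: 0.0141
finger_force: 60.1
```

Run:
```python
from k import *
where(); A=cur(); L=A.copy(); L[2,3]+=.15; plan(A,L,8); plan(L,U(.155),20)
```

```text
t 16.37 pos [ 0.5198 -0.122   0.0123] z [-0.203  0.082 -0.976] y [0.375 0.927 0.   ] j [-3.830e-01  5.800e-01 -1.840e-01  1.028e+00  0.000e+00  1.000e-03] F [-0.8 -0.   3.9] w 0.0141 60.1
n 8 row [0.0055, 0.0, -0.0244, -0.0, -0.0, 0.0]  path [[0.52, -0.122, 0.031], [0.52, -0.122, 0.05], [0.52, -0.122, 0.069], [0.52, -0.122, 0.087], [0.52, -0.122, 0.106], [0.52, -0.122, 0.125], [0.52, -0.122, 0.144], [0.52, -0.122, 0.162]] [0.52, -0.122, 0.162]
n 20 row [-0.0071, 0.0148, -0.0012, -0.0778, -0.0985, -0.1619]  path [[0.529, -0.114, 0.162], [0.558, -0.075, 0.169], [0.573, -0.032, 0.188], [0.569, 0.01, 0.214], [0.547, 0.044, 0.241]] [0.52, 0.062, 0.26]
```

Call:
carry_out --series '[[[5,0.0055,0,-0.0244,0,0,0],[5,0.0055,0,-0.0244,0,0,0],[5,0.0055,0,-0.0244,0,0,0],[5,0.0055,0,-0.0244,0,0,0],[5,0.0055,0,-0.0244,0,0,0],[5,0.0055,0,-0.0244,0,0,0],[5,0.0055,0,-0.0244,0,0,0],[5,0.0055,0,-0.0244,0,0,0]]]'

```text
t: 17.03
eef_pos: [0.5196, -0.1219, 0.1631]
eef_rot: [-0.559, -2.87, -0.062]
ft_force: [-0.2, -0.5, -0.6]
grip_width: 0.0144
finger_force: 59.7
```

```bash
cat >> k.py <<'E'
TG2=mk([.5198,-.122,.0123],np.array([.375,.927,0]),np.array([-.203,.082,-.976])); R2=np.linalg.inv(BL)@TG2
E
python3 - <<'E'
from k import *
where(); A=cur(); g=env.observe()["joint_positions"]; check(A,U(.155),18,g,np.linalg.inv(R2)); plan(A,U(.155),20)
Bp=A@np.linalg.inv(R2)
for n,s_,Q in seebrush():
    q=(np.c_[Q,np.ones(len(Q))]@np.linalg.inv(Bp).T)[:,:3]*1000; q=q[(abs(q[:,1])<30)]
    print(n,q[:,0].min(),q[:,0].max(),end=" ")
    for lo in range(-140,80,20):
        m=(q[:,0]>=lo)&(q[:,0]<lo+20)
        if m.sum()>5: print(lo,m.sum(),np.median(q[m],0).round(1),end=";")
E
```

```text
t 17.03 pos [ 0.5196 -0.1219  0.1631] z [-0.203  0.082 -0.976] y [0.375 0.927 0.   ] j [-3.830e-01  4.660e-01  5.500e-02  1.381e+00  0.000e+00  1.000e-03] F [-0.2 -0.5 -0.6] w 0.0144 59.7
0 [-0.38  0.46  0.05  1.38  0.    0.  ] e 0.0 mg 0.73 wr [ 0.6  -0.16  0.57] minz 0.15 tidy - tcp [ 0.52  -0.122  0.163]
2 [-0.39  0.41 -0.02  1.26  0.1  -0.18] e 0.0 mg 0.85 wr [ 0.57 -0.15  0.58] minz 0.149 tidy - tcp [ 0.539 -0.103  0.164]
4 [-0.4   0.36 -0.1   1.15  0.21 -0.36] e 0.0 mg 0.96 wr [ 0.55 -0.14  0.58] minz 0.137 tidy - tcp [ 0.555 -0.081  0.169]
6 [-0.41  0.32 -0.16  1.07  0.33 -0.53] e 0.0 mg 0.96 wr [ 0.52 -0.14  0.58] minz 0.13 tidy - tcp [ 0.566 -0.058  0.178]
8 [-0.43  0.29 -0.22  1.01  0.47 -0.72] e 0.0 mg 0.82 wr [ 0.5  -0.14  0.58] minz 0.126 tidy - tcp [ 0.572 -0.034  0.19 ]
10 [-0.46  0.27 -0.27  0.98  0.61 -0.92] e 0.0 mg 0.68 wr [ 0.48 -0.15  0.57] minz 0.125 tidy 0.189 tcp [ 0.572 -0.011  0.204]
12 [-0.49  0.27 -0.29  1.    0.75 -1.16] e 0.0 mg 0.54 wr [ 0.47 -0.16  0.56] minz 0.129 tidy 0.139 tcp [0.567 0.011 0.219]
14 [-0.51  0.29 -0.3   1.08  0.88 -1.43] e 0.0 mg 0.4
[... 387 characters left out ...]
[0.529, -0.114, 0.163], [0.558, -0.075, 0.171], [0.572, -0.033, 0.19], [0.568, 0.008, 0.216], [0.546, 0.042, 0.244]] [0.519, 0.059, 0.263]
side -128.1169620799823 66.52993709183774 -140 26 [-124.    -3.1    5.9];-120 77 [-110.1   -3.3    5.4];-100 80 [-90.1  -2.9   5.2];-80 75 [-69.3  -4.    5.5];-60 74 [-49.6  -3.3   5.7];-40 68 [-30.6  -3.4   6.8];0 6 [ 3.4 -6.   0.1];20 94 [ 33.6 -11.3   1.8];40 201 [49.3 -7.5  6.8];60 41 [62.8 -3.8  6.4];top -114.13175104866934 64.04677670928949 -120 67 [-107.8    0.4    6.7];-100 93 [-90.3   0.7   6.8];-80 86 [-70.7   1.1   7.2];-60 80 [-50.5   1.5   7.9];-40 71 [-31.9   0.1   7.6];-20 18 [-15.6  -3.7   9. ];40 60 [51.1 16.3  9.1];60 9 [61.9  9.2  8.4];
```

Call:
carry_out --series '[[[5,-0.007,0.0147,-0.0014,-0.0783,-0.099,-0.1618],[5,-0.007,0.0147,-0.0014,-0.0783,-0.099,-0.1618],[5,-0.007,0.0147,-0.0014,-0.0783,-0.099,-0.1618],[5,-0.007,0.0147,-0.0014,-0.0783,-0.099,-0.1618],[5,-0.007,0.0147,-0.0014,-0.0783,-0.099,-0.1618],[5,-0.007,0.0147,-0.0014,-0.0783,-0.099,-0.1618],[5,-0.007,0.0147,-0.0014,-0.0783,-0.099,-0.1618],[5,-0.007,0.0147,-0.0014,-0.0783,-0.099,-0.1618],[5,-0.007,0.0147,-0.0014,-0.0783,-0.099,-0.1618],[5,-0.007,0.0147,-0.0014,-0.0783,-0.099,-0.1618]]]'

```text
t: 18.07
eef_pos: [0.5724, -0.0217, 0.1946]
eef_rot: [-0.532, 2.667, 0.562]
ft_force: [0.5, 0.3, -0.8]
grip_width: 0.0146
finger_force: 59.7
```

Run:
```python
from k import *
where(); A=cur(); plan(A,U(.155),10)
```

```text
t 18.07 pos [ 0.5724 -0.0217  0.1946] z [ 0.267  0.444 -0.855] y [-0.428  0.85   0.308] j [-0.449  0.275 -0.249  0.989  0.543 -0.826] F [ 0.5  0.3 -0.8] w 0.0146 59.7
n 10 row [-0.0072, 0.0147, -0.0016, -0.0778, -0.0985, -0.1613]  path [[0.572, -0.011, 0.201], [0.568, 0.008, 0.215], [0.559, 0.026, 0.23], [0.546, 0.042, 0.244], [0.529, 0.054, 0.257]] [0.519, 0.059, 0.263]
```

Call:
carry_out --series '[[[5,-0.0072,0.0147,-0.0016,-0.0778,-0.0985,-0.1613],[5,-0.0072,0.0147,-0.0016,-0.0778,-0.0985,-0.1613],[5,-0.0072,0.0147,-0.0016,-0.0778,-0.0985,-0.1613],[5,-0.0072,0.0147,-0.0016,-0.0778,-0.0985,-0.1613],[5,-0.0072,0.0147,-0.0016,-0.0778,-0.0985,-0.1613],[5,-0.0072,0.0147,-0.0016,-0.0778,-0.0985,-0.1613],[5,-0.0072,0.0147,-0.0016,-0.0778,-0.0985,-0.1613],[5,-0.0072,0.0147,-0.0016,-0.0778,-0.0985,-0.1613],[5,-0.0072,0.0147,-0.0016,-0.0778,-0.0985,-0.1613],[5,-0.0072,0.0147,-0.0016,-0.0778,-0.0985,-0.1613]]]'

```text
t: 18.9
eef_pos: [0.5201, 0.0587, 0.263]
eef_rot: [-1.287, 1.686, 0.81]
ft_force: [-0.1, 0.1, -1.1]
grip_width: 0.0145
finger_force: 59.8
```

Run:
```python
from k import *
where(); A=cur(); Bp=A@np.linalg.inv(R2); e=(Bp@[-.13,0,0,1])[:3]
print("pred end",e.round(4),"x axis",Bp[:3,0].round(3),"WE",WE.round(4),"WELL",WELL.round(4))
for n,s_,Q in seebrush("c7",{"side":(190,370,240,420),"top":(160,320,340,500)}):
    q=(np.c_[Q,np.ones(len(Q))]@np.linalg.inv(Bp).T)[:,:3]*1000; q=q[(abs(q[:,1])<30)&(abs(q[:,2])<40)]
    print(n,round(s_,2),q[:,0].min().round(),q[:,0].max().round(),end=" ")
    for lo in range(-140,80,20):
        m=(q[:,0]>=lo)&(q[:,0]<lo+20)
        if m.sum()>5: print(lo,m.sum(),np.percentile(q[m],[5,50,95],axis=0)[:,1:].round(1).tolist(),end=";")
plan(A,U(.155)); plan(U(.155),U(.03),8)
```

```text
t 18.9 pos [0.5201 0.0587 0.263 ] z [ 0.236  0.869 -0.435] y [-0.965  0.262  0.001] j [-0.562  0.412 -0.247  1.457  1.037 -2.183] F [-0.1  0.1 -1.1] w 0.0145 59.8
pred end [0.5151 0.0407 0.1554] x axis [0.03  0.102 0.994] WE [0.5148 0.0413 0.    ] WELL [0.5161 0.0459 0.    ]
side 0.6 -126.0 43.0 -140 15 [[-7.0, 1.2], [-2.1, 2.8], [5.7, 7.8]];-120 48 [[-6.8, 0.2], [1.1, 3.7], [6.8, 7.1]];-100 50 [[-6.2, 0.3], [1.3, 4.2], [7.3, 7.4]];-80 15 [[-0.2, 0.2], [4.2, 4.1], [6.4, 6.1]];-20 29 [[-7.3, -0.6], [-1.5, 5.8], [7.0, 8.9]];0 63 [[-7.9, 0.2], [1.1, 4.8], [8.1, 7.5]];20 56 [[-5.8, 1.5], [5.1, 5.5], [17.4, 8.3]];top 0.6 -217.0 69.0 -140 6 [[4.5, -5.6], [9.6, -3.1], [10.4, 1.2]];-120 17 [[2.0, -5.6], [9.3, -1.3], [11.1, 4.9]];-100 15 [[0.8, -5.8], [9.7, -3.3], [10.4, 3.9]];-80 13 [[5.4, -5.3], [10.1, -2.3], [10.7, 2.3]];-20 6 [[11.1, -2.9], [14.0, 0.9], [19.5, 9.1]];20 14 [[-13.5, -24.6], [5.2, -24.1], [19.5, -9.9]];40 268 [[-15.3, -23.4], [10.8, -11.7], [23.8, 4.4]];60 209 [[-12.1, -21.6], [2.6, -1.6], [16.9, 5.8]];n 1 row [0.0002, 0.0009, 0.0006, -0.0051, -0.0042, -0.0069]  path [[0.519, 0.059, 0.263]] [0.519, 0.059, 0.263]
n 8 row [0.0188, 0.0, 0.009, -0.0, -0.0, 0.0]  path [[0.519, 0.059, 0.247], [0.519, 0.059, 0.231], [0.519, 0.059, 0.216], [0.519, 0.059, 0.2], [0.519, 0.059, 0.184], [0.519, 0.059, 0.169], [0.519, 0.059, 0.153], [0.519, 0.059, 0.138]] [0.519, 0.059, 0.138]
```

View pics/c7.png

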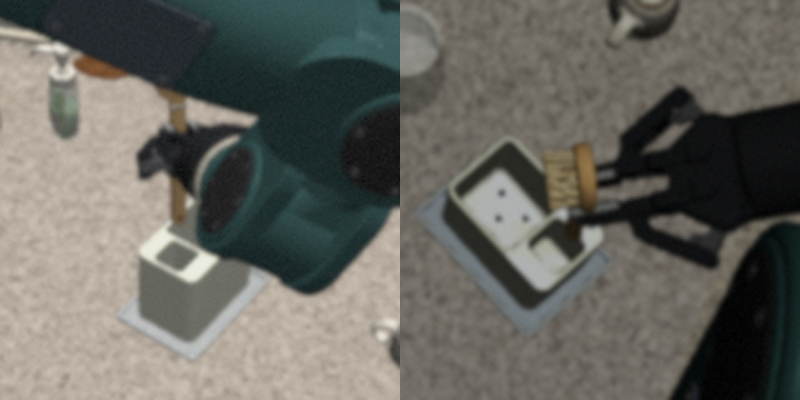

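Call:
carry_out --series '[[[5,0.0125,0,0.006,-0.003,0,-0.003],[5,0.0125,0,0.006,-0.002,0,-0.003],[5,0.0125,0,0.006,0,0,0],[5,0.0125,0,0.006,0,0,0],[5,0.0094,0,0.0045,0,0,0],[5,0.0094,0,0.0045,0,0,0],[5,0.0094,0,0.0045,0,0,0],[5,0.0094,0,0.0045,0,0,0],[5,0.0094,0,0.0045,0,0,0],[5,0,0,0,0,0,0]]]'

```text
t: 19.93
eef_pos: [0.5201, 0.0581, 0.1812]
eef_rot: [-1.289, 1.689, 0.811]
ft_force: [-0.2, -0.1, -0.7]
grip_width: 0.0143
finger_force: 59.8
```

Run:
```python
from k import *
where(); A=cur(); Bp=A@np.linalg.inv(R2); e=(Bp@[-.13,0,0,1])[:3]
print("pred end",e.round(4)); w=e-WELL; print("in well",w@X,w@Y,"at rim"); r=e+Bp[:3,0]*(.101-e[2])/Bp[2,0]-WELL; print(r@X,r@Y)
ims=[]
for n,b in(("side",(250,370,260,380)),("top",(190,290,370,470))):
    p=env.read_camera(n); ims.append(cv2.resize(p["color"][b[0]:b[1],b[2]:b[3],::-1],(400,400),interpolation=2))
cv2.imwrite("pics/c8.png",np.hstack(ims)); plan(A,U(.03),8)
```

```text
t 19.93 pos [0.5201 0.0581 0.1812] z [ 0.234  0.868 -0.438] y [-0.965  0.261  0.004] j [-0.562  0.495 -0.361  1.26   1.034 -2.182] F [-0.2 -0.1 -0.7] w 0.0143 59.8
pred end [0.5148 0.0398 0.0737]
in well -0.0033667107292207326 -0.005252572332089283 at rim
-0.0014866520309880819 -0.0028985276962583454
n 8 row [0.0065, 0.0001, 0.0033, -0.0001, -0.0012, -0.0012]  path [[0.52, 0.058, 0.176], [0.52, 0.058, 0.17], [0.52, 0.059, 0.165], [0.52, 0.059, 0.159], [0.52, 0.059, 0.154], [0.52, 0.059, 0.149], [0.52, 0.059, 0.143], [0.519, 0.059, 0.138]] [0.519, 0.059, 0.138]
```

Call:
carry_out --series '[[[5,0.0065,0,0.0033,0,-0.001,-0.001],[5,0.0065,0,0.0033,0,-0.001,-0.001],[5,0.0065,0,0.0033,0,-0.001,-0.001],[5,0.0065,0,0.0033,0,-0.001,-0.001],[5,0,0,0,0,0,0]]]'

```text
t: 20.45
eef_pos: [0.5202, 0.0585, 0.1596]
eef_rot: [-1.29, 1.685, 0.81]
ft_force: [0.4, -1.0, -0.1]
grip_width: 0.0148
finger_force: 59.8
```

Call:
carry_out --series '[[[5,0.0065,0,0.0033,0,-0.001,-0.001],[5,0.0065,0,0.0033,0,-0.001,-0.001],[5,0.0065,0,0.0033,0,-0.001,-0.001],[5,0.0065,0,0.0033,0,-0.001,-0.001],[5,0,0,0,0,0,0]]]'

```text
t: 20.87
eef_pos: [0.5203, 0.0589, 0.1378]
eef_rot: [-1.29, 1.682, 0.81]
ft_force: [0.5, -0.7, -0.9]
grip_width: 0.0146
finger_force: 59.8
```

Run:
```python
from k import *
where(); A=cur(); Bp=A@np.linalg.inv(R2); e=(Bp@[-.13,0,0,1])[:3]
print("pred end",e.round(4)); w=e-WELL; print("in well",w@X,w@Y,"at rim"); r=e+Bp[:3,0]*(.101-e[2])/Bp[2,0]-WELL; print(r@X,r@Y)
B=A.copy(); B[2,3]-=.002; plan(A,B,1)
```

```text
t 20.87 pos [0.5203 0.0589 0.1378] z [ 0.234  0.87  -0.434] y [-0.966  0.26  -0.   ] j [-0.562  0.551 -0.412  1.157  1.037 -2.189] F [ 0.5 -0.7 -0.9] w 0.0146 59.8
pred end [0.5156 0.0409 0.0302]
in well -0.0022520532710843455 -0.004479473221025198 at rim
0.0022122193222205593 0.0015571322737439948
n 1 row [0.0024, 0.0, 0.0012, -0.0, -0.0, 0.0]  path [[0.52, 0.059, 0.136]] [0.52, 0.059, 0.136]
```

Call:
carry_out --series '[[[5,0.0024,0,0.0012,0,0,0],[5,0.0024,0,0.0012,0,0,0],[5,0,0,0,0,0,0]]]'

```text
t: 21.12
eef_pos: [0.5205, 0.0589, 0.1345]
eef_rot: [-1.291, 1.682, 0.809]
ft_force: [0.0, -0.5, -0.1]
grip_width: 0.014
finger_force: 59.8
```

Call:
carry_out --series '[[[5,0.0012,0,0.0006,0,0,0],[5,0.0012,0,0.0006,0,0,0],[5,0,0,0,0,0,0]]]'

```text
t: 21.37
eef_pos: [0.5206, 0.0589, 0.1327]
eef_rot: [-1.291, 1.682, 0.809]
ft_force: [0.0, -0.0, -1.2]
grip_width: 0.0144
finger_force: 59.8
```

Call:
carry_out --series '[[[5,0.0012,0,0.0006,0,0,0],[5,0,0,0,0,0,0]]]'

```text
t: 21.53
eef_pos: [0.5206, 0.0589, 0.1316]
eef_rot: [-1.291, 1.682, 0.809]
ft_force: [0.7, 0.9, -0.6]
grip_width: 0.0143
finger_force: 59.8
```

Call:
carry_out --series '[[[5,0.0012,0,0.0006,0,0,0],[5,0,0,0,0,0,0]]]'

```text
t: 21.7
eef_pos: [0.5206, 0.0589, 0.1306]
eef_rot: [-1.291, 1.682, 0.809]
ft_force: [0.1, 0.2, 0.6]
grip_width: 0.0144
finger_force: 59.8
```

Call:
carry_out --series '[[[5,0.0012,0,0.0006,0,0,0],[5,0,0,0,0,0,0]]]'

```text
t: 21.87
eef_pos: [0.5206, 0.0589, 0.1297]
eef_rot: [-1.29, 1.682, 0.809]
ft_force: [-0.5, -0.5, 1.7]
grip_width: 0.0147
finger_force: 59.9
```

Call:
carry_out --series '[[[5,0.0012,0,0.0006,0,0,0],[5,0,0,0,0,0,0]]]'

```text
t: 22.03
eef_pos: [0.5209, 0.0591, 0.1295]
eef_rot: [-1.289, 1.681, 0.809]
ft_force: [0.5, 0.2, 10.7]
grip_width: 0.0144
finger_force: 60.4
```

Call:
carry_out --series '[[[5,-0.001,0,-0.0005,0,0,0],[5,0,0,0,0,0,0],[18,0,0,0,0,0,0],[20,0,0,0,0,0,0],[22,0,0,0,0,0,0],[26,0,0,0,0,0,0],[32,0,0,0,0,0,0],[45,0,0,0,0,0,0],[45,0,0,0,0,0,0],[45,0,0,0,0,0,0]]]'

```text
t: 22.87
eef_pos: [0.5206, 0.0589, 0.1295]
eef_rot: [-1.291, 1.682, 0.809]
ft_force: [-0.1, -0.3, 0.9]
grip_width: 0.0447
finger_force: 0.0
```

Call:
carry_out --series '[[[45,0,0,-0.008,0,0,0],[45,0,0,-0.016,0,0,0],[45,0,0,-0.03,0,0,0],[45,0,0,-0.03,0,0,0],[45,0,0,-0.03,0,0,0],[45,0,0,-0.03,0,0,0],[45,0,0,-0.03,0,0,0],[45,0,0,0,0,0,0]]]'

```text
t: 23.53
eef_pos: [0.49, -0.058, 0.1873]
eef_rot: [-1.289, 1.683, 0.806]
ft_force: [0.2, -0.3, 0.9]
grip_width: 0.0448
finger_force: 0.0
```

Run:
```python
from k import *
where()
for n,s_,Q in seebrush("c9",{"side":(190,370,240,420),"top":(150,310,330,490)}):
    w=Q-WELL; a=np.stack([w@X,w@Y,w[:,2]],1)*1000; print(n,round(s_,2),len(a),np.percentile(a,[2,50,98],axis=0).round().tolist())
    for lo in range(100,240,20):
        m=(a[:,2]>lo)&(a[:,2]<lo+20)
        if m.sum()>4: print(lo,m.sum(),np.median(a[m],0).round(1),end=";")
```

```text
t 23.53 pos [ 0.49   -0.058   0.1873] z [ 0.237  0.869 -0.435] y [-0.965  0.262 -0.003] j [-0.784  0.59  -0.223  1.554  0.9   -2.492] F [ 0.2 -0.3  0.9] w 0.0448 0.0
side 0.72 198 [[1.0, -3.0, 79.0], [11.0, 11.0, 114.0], [22.0, 25.0, 149.0]]
100 59 [  9.2   9.7 110.6];120 55 [ 12.   15.9 131.3];140 21 [ 13.6  21.4 144.3];top 0.84 418 [[-8.0, -6.0, 48.0], [19.0, 48.0, 198.0], [43.0, 66.0, 213.0]]
100 14 [  3.8  14.3 112.9];120 7 [  6.6  18.4 129.4];140 5 [ 11.9  20.8 141.7];180 165 [ 23.9  55.4 193.4];200 180 [ 23.4  46.9 206.5];
```

View pics/c9.png

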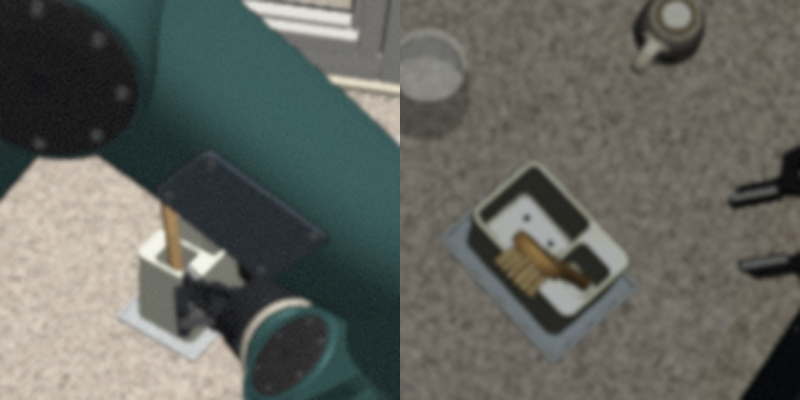

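Call:
carry_out --series '[[[45,0,0,-0.02,0,0,0],[45,0,0,-0.02,0,0,0],[45,0,0,0,0,0,0],[45,0,0,0,0,0,0],[45,0,0,0,0,0,0],[45,0,0,0,0,0,0]]]'

```text
t: 24.23
eef_pos: [0.4829, -0.0797, 0.199]
eef_rot: [-1.291, 1.681, 0.81]
ft_force: [0.1, 0.1, 0.6]
grip_width: 0.0448
finger_force: 0.0
```

Run:
```python
from k import *
where()
for n,s_,Q in seebrush():
    w=Q-WELL; a=np.stack([w@X,w@Y,w[:,2]],1)*1000; print(n,np.percentile(a,[2,50,98],axis=0).round().tolist())
p=env.read_camera("top"); P=cloud(p)
for t in("washing_up_liquid","the_hand_soap","glass_short","espresso_cup"):
    d=env.masks_of(p,t)
    if d: print(t,np.nanmedian(P[d[0]["mask"]],0).round(3))
print(env.hand_in())
```

```text
t 24.23 pos [ 0.4829 -0.0797  0.199 ] z [ 0.234  0.87  -0.434] y [-0.966  0.259 -0.001] j [-0.822  0.599 -0.179  1.627  0.869 -2.537] F [0.1 0.1 0.6] w 0.0448 0.0
side [[0.0, -3.0, 77.0], [9.0, 8.0, 104.0], [20.0, 22.0, 134.0]]
top [[-7.0, -8.0, 46.0], [19.0, 47.0, 197.0], [44.0, 66.0, 213.0]]
washing_up_liquid [0.478 0.442 0.128]
the_hand_soap [0.561 0.386 0.094]
glass_short [0.718 0.105 0.086]
espresso_cup [ 0.701 -0.123  0.04 ]
the job is handed in; nothing more can be done
None
```

The brush now stands handle-down in the brush well, head up and leaning on the well's edge. I laid it on the worktop to change grip, the bottles, glass and cup read within 2 mm of where they started, and the job is handed in at about 24 s.

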